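# Dig out the bottom valve carrier, restack the trays, dock the carrier

### The job

The valve carrier is at the bottom of the stack. Lift the two parts trays off it without moving it and stack them again, in the same order (round sleeves on top), inside the taped outline and square to it; slide the carrier along the bench into the test-station bay, pocket end trailing, until it is fully home against the end stop. Keep every tray level, never lift the carrier off the bench, and leave the bottle, pump housing and loose steel sleeve undisturbed.

Things in the scene. Friction and masses are not known exactly. Their poses are not given: they have to be found in the camera images.
- carrier_mid (a point): Centre (half-way up) of the valve carrier, bottom of the stack: open blue tray 160 long (x) x 112 wide (y) x 48 mm high, about 0.7 kg, walls and floor 5. A steel valve block fills its front, top 6 below the rim; at its rear (-x) is an empty pocket. Own x points to the end that enters the bay first; z up. It slides on the bench.
- pocket_mid (a point): Middle of the carrier's pocket, 55 mm behind the carrier's centre on its own x, 24 above its underside; same axes. The pocket is 40 long (x), 102 wide (y), 43 deep, open-topped, with upright faces. Fingers put down into it push the carrier by the pocket's front face (35 behind the carrier's centre) and steer it by the side walls.
- middle_tray_mid (a point): Centre (half-way up) of the middle tray: open blue tray 160 long (x) x 112 wide (y) x 42 mm high, 0.35 kg, walls and floor 5. An upright grip rib 12 thick runs along its middle (own x), flush with the rim: pinch it across, along y, at mid-length. Each side of it is 45 wide and 37 deep, empty over the middle 70 of the length; 34 mm square aluminium blocks fixed in the corners stay below the rim. Flat underside. z up.
- top_tray_mid (a point): Centre (half-way up) of the top tray: open blue tray 160 long (x) x 112 wide (y) x 42 mm high, 0.35 kg, walls and floor 5. An upright grip rib 12 thick runs along its middle (own x), flush with the rim: pinch it across, along y, at mid-length. Each side of it is 45 wide and 37 deep, empty over the middle 70 of the length; 32 mm round steel sleeves fixed in the corners stay below the rim. Flat underside. z up.
- bay_seat (a point): Where the carrier's centre is when fully home in the bay, 24 mm above the bench. Own x points into the bay. Two guide rails 30 high, 124 apart inside, run from 65 before this point to the end stop, face 80.5 beyond it. Two wings 30 high flare the mouth, out to 115 before this point and 100 to each side. The bay has no floor.
- bay: The test-station bay, fixed; origin on the bench under bay_seat, same axes. A bridge crosses its far part, 45 to 95 mm beyond the origin along x, 94 to each side: underside 65, tops of its three probes 115 above the bench, so one carrier passes under it and a stack does not. Nearer the mouth nothing is over 30 high.
- outline_mid (a point): Centre of the outline of black tape on the bench (at bench height) to the right of the stack, where the trays are restacked; empty at the start; inside 176 mm along own x by 134 mm along own y. A flat marking only.
- bottle_mid (a point): Centre of a closed white plastic bottle standing on the bench, 56 mm across, 140 mm high: leave alone.
- housing_mid (a point): Centre of a round stepped dark steel pump housing standing on the bench, 72 mm across, 62 mm high: leave alone.
- sleeve_mid (a point): Centre of a loose steel sleeve standing on the bench, 64 mm across, 70 mm high: leave alone.
Not all that is in view belongs to the job. Leave any white look-alike of the part that bears middle_tray_mid alone. What is shaped like the part that bears top_tray_mid but yellow is not meant.

How it is judged:
On the way, in this order (a step that is already met when the one before it is completed fails the run):
1. both trays set down clear of the carrier, before the carrier is moved (30 mm) (horizontal distance between each of middle_tray_mid, top_tray_mid and carrier_mid above 0.11 m and height (world z) of each of middle_tray_mid, top_tray_mid below 0.08 m and linear speed of each of middle_tray, top_tray below 0.05 m/s and distance of carrier_mid from where it was at the start of the episode below 0.03 m), for 0.2 s.
2. the carrier fully home in the bay (x of carrier_mid in the frame of bay_seat between -0.008 and 0.006 m and y of carrier_mid in the frame of bay_seat between -0.012 and 0.012 m and angle between the x axis of carrier_mid and the x axis of bay_seat, either way round below 0.1 rad and x of pocket_mid in the frame of bay_seat below 0 m and height (world z) of carrier_mid below 0.03 m), for 0.2 s.
At the end, for the whole second after the job is handed in: Carrier home in the bay (8 mm of the stop, 12 mm sideways, 0.1 rad), pocket outward, on the bench; middle tray on the bench within 22 mm and 0.2 rad of the outline; top tray flat on it within 16 mm and 0.2 rad; all level, released, at rest (all of step 2 and horizontal distance between middle_tray_mid and outline_mid below 0.022 m and angle between the x axis of middle_tray_mid and the x axis of outline_mid, either way round below 0.2 rad and height (world z) of middle_tray_mid below 0.027 m and horizontal distance between top_tray_mid and middle_tray_mid below 0.016 m and angle between the x axis of top_tray_mid and the x axis of middle_tray_mid, either way round below 0.2 rad and z of top_tray_mid in the frame of middle_tray_mid between 0.038 and 0.046 m and angle between each of carrier_mid, middle_tray_mid, top_tray_mid's own z axis and vertical below 0.06 rad and linear speed of each of carrier, middle_tray, top_tray below 0.01 m/s); the robot touches nothing.
It fails at once if the carrier is lifted off the bench (20 mm) or tipped (0.2 rad) (height (world z) of carrier_mid above 0.044 m or angle between carrier_mid's own z axis and vertical above 0.2 rad).
It fails at once if a tray is tipped by more than 0.5 rad (angle between any of middle_tray_mid, top_tray_mid's own z axis and vertical above 0.5 rad).
It fails at once if the bottle, the pump housing or the sleeve is moved by more than 25 mm (distance of any of bottle_mid, housing_mid, sleeve_mid from where it was at the start of the episode above 0.025 m).
It also fails if it takes over 72 s, if anything falls off the work surface, if the arm or the gripper's body presses on something with over 40 N, if the wrist force passes 120 N, or if a joint passes its speed limit or range.

### The arm

A 6-joint arm with a two-finger parallel gripper is mounted at the origin on the work surface. World frame = base frame: x ahead of the robot, y to its left, z up, the work surface at z = 0. Lengths are in m, angles in rad, forces in N, time in s.
With the tool pointing down it reaches from about 0.325 to 1 m from the base axis. Payload 5.1 kg.
Tool frame: the origin (TCP) lies between the finger pads; the fingertips stand 11 mm ahead of it and the grasp point (between the pads) lies 8 mm behind it; y points along the fingers, z is the direction in which the jaws open and shut, and the axes are right-handed (so a half turn about y gives the same grasp; the last joint's range is limited). The gripper opens to 85 mm and grips with 20 to 120 N. Pads are 22 mm wide; open, the fingers measure 114 mm over their backs; the gripper's body (76 mm by 85 mm) begins 54 mm behind the grasp point. The pads swing forward as they close: fully open they stand 13 mm farther back than shut.
Start: joints at [-1.236, 0.124, 1.65, -0, 1.367, -0.083], TCP at [0.264, -0.594, 0.213] pointing down, gripper open.
Joint ranges: [-2.61, 2.61], [-1.02, 2.33], [0.03, 2.71], [-1.35, 4.49], [0.32, 2.68], [-2.91, 2.91]. Speed limits (rad/s): [2.57, 2.57, 3.14, 3.14, 3.14, 3.14].

### API

Orientations are given as a rotation vector (axis times angle).
In Python, from workcell import bot, imaging gives the robot as it stands.
- The arm moves only by the tool apply_moves, never from a script. Its argument "steps" is a list of rows, each a list of 7 numbers: the turn, a rotation vector about the world's x, y, z in degrees, then the shift along the world's x, y, z in mm, then the closure in counts, from 0 (fully open) to 255 (shut). A call has exactly 5 rows; each row is the pose to reach, as a shift and turn from the pose commanded when the call began; what a row does not reach only later rows make up. A row lasts 1/8 s, in which the tool goes at most 62.5 mm and 10.7 degrees, less where a joint would pass 70% of its speed; a pose out of reach is approached as far as the arm can. A call with a gripper value outside its range is refused whole. The fingers move at their own pace and stop on an object; "newtons" is the grip in N (left out, the last holds). Time passes only in rows, so rows that repeat a pose let the fingers close, or fill a call up. It gives the time, the measured TCP pose, the force and the opening at its end, in the units of the state.
- bot.state(): the state, without advancing time (a new reading comes with each control period).
- imaging.camera(name): name is "scene" or "top" or "wrist"; returns a dict with "pixels" (480x640x3 uint8, red, green, blue), "camera_matrix" (3x3 intrinsics, pixels), "eye" and "attitude" of the camera in the world. Camera axes: x right, y down, z forward; pixel columns grow to the right and rows downward; lengths in m; the calibration is good to about 2 mm. A picture is of the moment at which its call begins. There is no depth.
- bot.job_done(): hands the job in, once; it reports no verdict.
Trained networks look in the newest picture that a camera, given by its name, has taken for a name from the list of things; names that differ only in an ending like _2 or _b are one class to them, and where a whole thing is asked for, a point or a joint stands for the part that bears it (a point fixed in the world has none). Each returns a list of dicts, best first, with "p" (0 to 1); they miss things now and then, are a little off and sometimes report something else, mostly with a low value. They report only what shows in the picture. A call takes as long as a camera call. They do not tell look-alikes from the thing itself.
- imaging.find_in(camera, target): "xy" ([column, row] in pixels, amid what is visible of it).
- imaging.place_of(camera, target): "xy" ([column, row] in pixels: a listed point, or the origin of a listed thing).
The state is a dict: "time_s": time; "joint_positions": joint angles; "qd": joint speeds; "effort": joint torques, N m; "eef_pos": TCP position; "ee_rot": TCP orientation; "ft_force": force on the tool from outside, world axes, zero at the start; "wrist_torque": the same for the moment, N m; "gripper_width": finger opening in m.
Only numpy, scipy, OpenCV 4.12 (cv2) and the standard library are available. Lean on these libraries where they do the work, as an engineer would, in place of code of your own. Each camera call takes 0.05 s, during which the arm holds its last target.

## Working session

There is one attempt and no reset: what is moved stays moved. The work goes in short steps, Python scripts to look and compute and a tool call to move; the robot and the scene stay as the last step left them, time stands still between calls to the robot, and variables do not carry over. Pictures are saved under pics/ and viewed, and the job is handed in when it is done.

Besides the shell and the picture viewer there is one more tool, called after "Call:" as name(argument=value, ...) on one line, values as JSON. apply_moves: Moves the arm, as the interface text tells. Its arguments: {"type":"object","properties":{"steps":{"type":"array","items":{"type":"array","items":{"type":"number"}}},"newtons":{"type":"number"}},"required":["steps"]}

```bash
ls; mkdir -p pics
cat > h.py <<'E'
from workcell import bot, imaging
import numpy as np, cv2
from scipy.spatial.transform import Rotation as R
def att(a):
    a=np.array(a,float)
    if a.shape==(3,3): return a
    if a.size==3: return R.from_rotvec(a).as_matrix()
    return R.from_quat(a).as_matrix()
def ray(c,xy,z):
    K=np.array(c["camera_matrix"]);d=att(c["attitude"])@np.linalg.inv(K)@np.array([xy[0],xy[1],1.0])
    e=np.array(c["eye"]); return e+d*(z-e[2])/d[2]
def proj(c,P):
    K=np.array(c["camera_matrix"]);p=K@(att(c["attitude"]).T@(np.array(P)-np.array(c["eye"])));return p[:2]/p[2]
def save(c,n): cv2.imwrite("pics/"+n+".png",c["pixels"][:,:,::-1])
E
python3 - <<'E'
from h import *
print(bot.state())
for n in ["top","scene"]:
    c=imaging.camera(n);save(c,n+"0");print(n,c["eye"],c["attitude"],c["camera_matrix"])
    for t in ["carrier_mid","pocket_mid","middle_tray_mid","top_tray_mid","bay_seat","outline_mid","bottle_mid","housing_mid","sleeve_mid"]:
        print(t,[(np.round(d["xy"]).tolist(),round(d["p"],2)) for d in imaging.place_of(n,t)])
E
```

```text
pics
{'time_s': 0.0, 'joint_positions': array([-1.23558001e+00,  1.24518233e-01,  1.65164571e+00,  3.28611429e-05,
        1.36748162e+00, -8.26134405e-02]), 'qd': array([-0.00112227, -0.0018103 , -0.00093591,  0.00023789, -0.00209281,
        0.00118597]), 'effort': array([-2.26196871e-04, -4.23613572e+01, -3.65451765e+01, -9.10961035e-05,
        6.98365504e-03,  1.08482934e-05]), 'eef_pos': array([ 0.26352145, -0.59349516,  0.21126127]), 'ee_rot': array([-0.42236106,  1.99321259, -1.98905916]), 'ft_force': array([-0.00332448, -0.11264718,  0.81633398]), 'wrist_torque': array([-0.02163736,  0.00232115, -0.02116631]), 'gripper_width': 0.08537972474165854}
top [ 0.41711172 -0.02978464  1.32045136] [-2.17100305  2.20059336 -0.10187064] [[606.00416596   0.         331.58248628]
 [  0.         606.00416596 245.54073093]
 [  0.           0.           1.        ]]
carrier_mid []
pocket_mid [([531.0, 313.0], 0.33)]
middle_tray_mid [([214.0, 141.0], 0.81)]
top_tray_mid [([168.0, 373.0], 0.77), ([291.0, 267.0], 0.63)]
bay_seat []
outline_mid [([530.0, 313.0], 0.66)]
bottle_mid [([529.0, 312.0], 0.67)]
housing_mid [([484.0, 184.0], 0.92)]
sleeve_mid [([415.0, 185.0], 0.6)]
scene [ 1.27847114 -0.17967587  1.09757295] [-1.97790683 -1.66090575  0.54174548] [[482.49297175   0.         322.38575159]
 [  0.         482.49297175 238.76145903]
 [  0.           0.           1.        ]]
carrier_mid [([466.0, 235.0], 0.26)]
pocket_mid []
middle_tray_mid []
top_tray_mid [([343.0, 212.0], 0.95), ([407.0, 169.0], 0.76)]
bay_seat [([466.0, 234.0], 0.61)]
outline_mid []
bottle_mid [([159.0, 218.0], 0.61)]
housing_mid [([192.0, 310.0], 0.72)]
sleeve_mid [([253.0, 296.0], 0.88), ([465.0, 234.0], 0.29)]
```

View pics/top0.png

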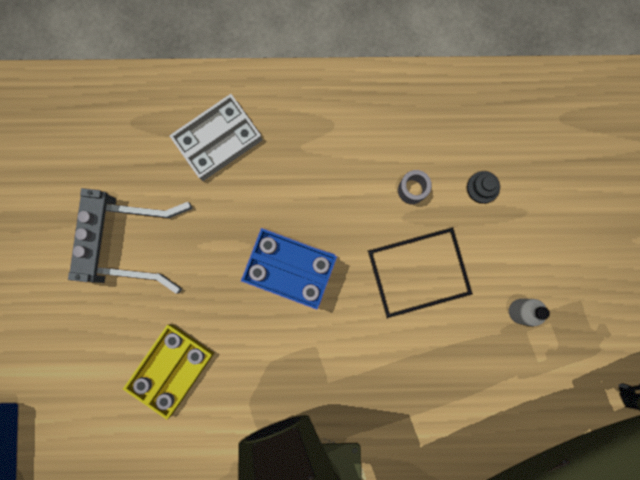

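View pics/scene0.png

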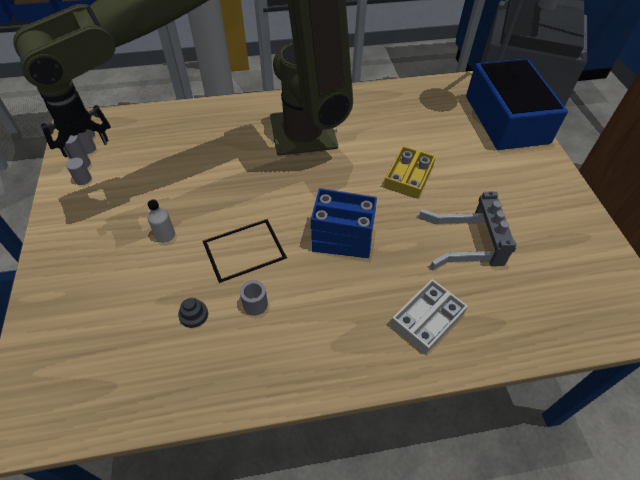

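The top view shows the blue stack at about (290,268), the bay on the left at about (90,240) with its mouth to the right, the outline at (420,272), and the yellow and white look-alikes at (170,370) and (216,138). The scene view agrees. I'll measure the corners next.

```bash
cat > m.py <<'E'
from h import *
c=imaging.camera("top");im=c["pixels"]
hsv=cv2.cvtColor(im,cv2.COLOR_RGB2HSV)
m=((hsv[...,0]>105)&(hsv[...,0]<130)&(hsv[...,1]>120)).astype(np.uint8)*255
m[:, :200]=0; m[330:]=0
n,l,s,ce=cv2.connectedComponentsWithStats(m)
k=1+np.argmax(s[1:,4]);print("stack",s[k])
cn,_=cv2.findContours((l==k).astype(np.uint8),cv2.RETR_EXTERNAL,cv2.CHAIN_APPROX_NONE)
r=cv2.minAreaRect(max(cn,key=len));b=cv2.boxPoints(r);print(r)
P=np.array([ray(c,p,0.132) for p in b]);print(P.round(4),P.mean(0),np.linalg.norm(P[1]-P[0]),np.linalg.norm(P[2]-P[1]))
d=P[1]-P[0] if np.linalg.norm(P[1]-P[0])>np.linalg.norm(P[2]-P[1]) else P[2]-P[1]
print("yaw",np.degrees(np.arctan2(d[1],d[0])))
# outline
g=im.max(2); mm=((g<50)).astype(np.uint8); mm[:,:360]=0;mm[:,480:]=0;mm[:215]=0;mm[325:]=0
cn,h=cv2.findContours(mm,cv2.RETR_CCOMP,cv2.CHAIN_APPROX_NONE)
for i,q in enumerate(cn):
    if cv2.contourArea(q)>1000:
        r=cv2.minAreaRect(q);b=cv2.boxPoints(r);P=np.array([ray(c,p,0.) for p in b])
        e=[P[1]-P[0],P[2]-P[1]];L=[np.linalg.norm(x) for x in e];d=e[int(L[1]>L[0])]
        print("outline",h[0][i],P.mean(0).round(4),np.round(L,4),"yaw",np.degrees(np.arctan2(d[1],d[0])))
z=cv2.resize(im[165:315,50:350],None,fx=2.6,fy=2.6,interpolation=cv2.INTER_CUBIC)
cv2.imwrite("pics/z1.png",z[:,:,::-1])
E
python3 m.py
```

```text
stack [ 242  229   94   80 3524]
((288.7096252441406, 268.1101989746094), (80.89984893798828, 56.3012809753418), 20.136302947998047)
[[ 0.447   0.1331  0.132 ]
 [ 0.5505  0.0947  0.132 ]
 [ 0.4935 -0.0541  0.132 ]
 [ 0.3907 -0.0147  0.132 ]] [0.47042165 0.03974246 0.132     ] 0.11032278195826394 0.15933808143027198
yaw -110.9384767755761
outline [-1 -1  1 -1] [ 0.4637 -0.2383  0.    ] [0.1926 0.1495] yaw -75.17917041542341
outline [-1 -1 -1  0] [ 0.4639 -0.2382  0.    ] [0.1865 0.1444] yaw -75.07593671772395
```

View pics/z1.png

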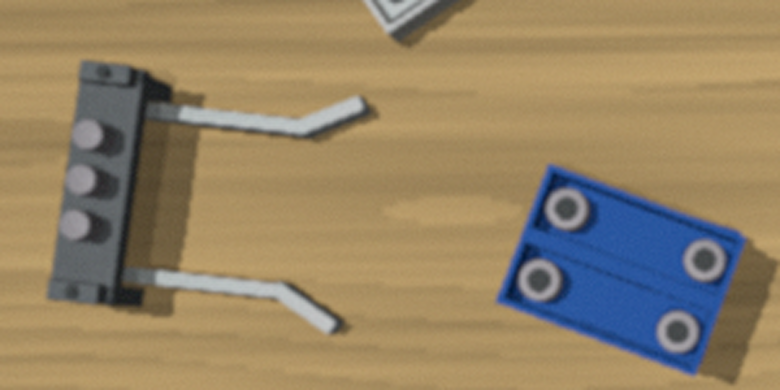

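```bash
cat > b.py <<'E'
from h import *
c=imaging.camera("top");im=c["pixels"]
hsv=cv2.cvtColor(im,cv2.COLOR_RGB2HSV)
m=((hsv[...,1]<60)&(hsv[...,2]>120)).astype(np.uint8)
m[:,:112]=0;m[:,200:]=0;m[:195]=0;m[300:]=0
n,l,s,ce=cv2.connectedComponentsWithStats(m)
dirs=[];mids=[]
for k in range(1,n):
    if s[k,4]<60: continue
    ys,xs=np.where(l==k);P=np.array([ray(c,(x,y),0.03)[:2] for x,y in zip(xs,ys)])
    print(s[k],"P ymin/max",P[P[:,1].argmin()].round(4),P[P[:,1].argmax()].round(4))
    # rail part: y large
    for lo in (0.30,):
        q=P[P[:,1]>lo-0.0]
    # use column cut
    q=P[xs<160 if ce[k][1]<240 else xs<152]
    v=cv2.fitLine(q.astype(np.float32),cv2.DIST_HUBER,0,.01,.01).ravel()
    print("line",v.round(4),"yaw",np.degrees(np.arctan2(v[1],v[0])),len(q))
    w=P[xs>172 if ce[k][1]<240 else xs>164]
    v2=cv2.fitLine(w.astype(np.float32),cv2.DIST_HUBER,0,.01,.01).ravel()
    A=np.array([[v[0],-v2[0]],[v[1],-v2[1]]]);t=np.linalg.solve(A,v2[2:]-v[2:]);print("kink",(v[2:]+t[0]*v[:2]).round(4))
for t in ["bay","bay_seat"]:
    for n in ["top","scene"]:
        cc=imaging.camera(n)
        for f in (imaging.place_of,):
            print(t,n,[(ray(cc,d["xy"],0.024 if t=="bay_seat" else 0).round(4),d["xy"],round(d["p"],2)) for d in f(n,t)])
E
python3 b.py
```

```text
[118 202  72  15 456] P ymin/max [0.6107 0.258 ] [0.6083 0.4094]
line [0.1285 0.9917 0.6031 0.3654] yaw 82.61838 254
kink [0.5951 0.3039]
[112 269  67  25 476] P ymin/max [0.4315 0.2803] [0.4779 0.4202]
line [0.1262 0.992  0.4673 0.379 ] yaw 82.752815 272
kink [0.4597 0.3192]
bay top []
bay scene [(array([ 0.6324, -0.3852,  0.    ]), [192.1, 309.9], 0.4)]
bay_seat top []
bay_seat scene [(array([0.528 , 0.3906, 0.024 ]), [467.8, 232.4], 0.94)]
```

Run:
```python
from h import *
s=bot.state();Rm=R.from_rotvec(s["ee_rot"]).as_matrix();print(Rm.round(3))
zy=np.degrees(np.arctan2(Rm[1,2],Rm[0,2]));print("jaw yaw",zy)
for y in (69.06+90,69.06-90): print("turn",(y-zy+180)%360-180)
print(np.array([0.4704,0.0397])-s["eef_pos"][:2])
for n,t,z in [("top","middle_tray_mid",.02),("top","top_tray_mid",.13),("top","housing_mid",.03),("top","sleeve_mid",.035),("top","bottle_mid",.07),("scene","top_tray_mid",.111)]:
    c=imaging.camera(n);print(n,t,[ray(c,d["xy"],z).round(3) for d in imaging.place_of(n,t)])
```

```text
[[-0.914 -0.     0.406]
 [-0.406 -0.    -0.914]
 [ 0.    -1.    -0.   ]]
jaw yaw -66.06062978699681
turn -134.8793702130032
turn 45.1206297869968
[0.2067023  0.63379015]
top middle_tray_mid [array([0.757, 0.202, 0.02 ]), array([ 0.364, -0.466,  0.02 ])]
top top_tray_mid [array([0.471, 0.039, 0.13 ]), array([0.274, 0.268, 0.13 ])]
top housing_mid [array([ 0.65 , -0.382,  0.03 ])]
top sleeve_mid [array([ 0.652, -0.225,  0.035])]
top bottle_mid [array([ 0.373, -0.452,  0.07 ])]
scene top_tray_mid [array([0.338, 0.253, 0.111]), array([0.475, 0.035, 0.111])]
```

Call:
apply_moves(steps=[[0,0,9,20,60,20,60],[0,0,18,40,120,30,105],[0,0,27,60,180,30,105],[0,0,36,80,240,30,105],[0,0,45,100,300,30,105]], newtons=60)

```text
time_s: 2.72
eef_pos: [0.3617, -0.2994, 0.2428]
ee_rot: [-1.015, 1.47, -1.472]
ft_force: [0.5, -0.2, 0.3]
gripper_width: 0.0501
```

Call:
apply_moves(steps=[[0,0,0,20,60,0,105],[0,0,0,40,120,0,105],[0,0,0,60,180,0,105],[0,0,0,80,240,0,105],[0,0,0,100,300,0,105]])

```text
time_s: 3.35
eef_pos: [0.4605, -0.0027, 0.243]
ee_rot: [-1.011, 1.473, -1.475]
ft_force: [0.7, -0.8, -0.0]
gripper_width: 0.0501
```

Call:
apply_moves(steps=[[0,0,0,10,42,0,105],[0,0,0,10,42,-40,105],[0,0,0,10,42,-60,105],[0,0,0,10,42,-60,105],[0,0,0,10,42,-60,105]])

```text
time_s: 3.98
eef_pos: [0.4708, 0.0367, 0.1837]
ee_rot: [-1.01, 1.474, -1.476]
ft_force: [0.3, -0.2, 0.3]
gripper_width: 0.0503
```

Run:
```python
from h import *
c=imaging.camera("wrist");save(c,"w1")
s=bot.state();print(s["eef_pos"],c["eye"])
Rm=R.from_rotvec(s["ee_rot"]).as_matrix();print(Rm.round(3)); print(np.degrees(np.arctan2(Rm[1,2],Rm[0,2])))
for a in [(.4704,.0397,.132)]: print(proj(c,a))
t=np.radians(69.06);u=np.array([np.cos(t),np.sin(t)]);v=np.array([-u[1],u[0]])
o=np.array([.4704,.0397])
im=c["pixels"].copy()
for sx in(-1,1):
  for sy in(-1,1):
    p=proj(c,[*(o+.08*sx*u+.056*sy*v),.132]);cv2.circle(im,tuple(int(x) for x in p),4,(255,0,0),-1)
for sx in (-.08,.08):
    p=proj(c,[*(o+sx*u),.132]);cv2.circle(im,tuple(int(x) for x in p),4,(255,255,0),-1)
cv2.imwrite("pics/w1b.png",im[:,:,::-1])
```

```text
[0.47105154 0.03668079 0.18415472] [0.49707758 0.10537877 0.34467271]
[[-0.36   0.003  0.933]
 [-0.933 -0.    -0.36 ]
 [-0.001 -1.     0.002]]
-21.130568725840078
[319.45604892 245.8206769 ]
```

View pics/w1b.png

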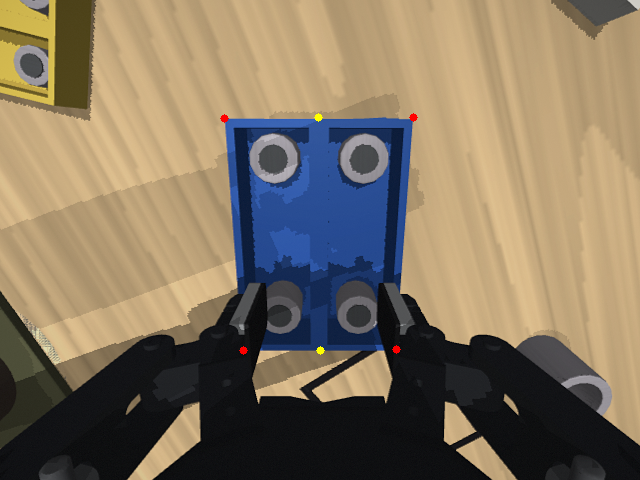

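The wrist view shows the top tray's rib centred between the fingers, and the predicted corners match. I'll descend and grip.

Call:
apply_moves(steps=[[0,0,0,0,3,-35,105],[0,0,0,0,3,-69,105],[0,0,0,0,3,-69,105],[0,0,0,0,3,-69,255],[0,0,0,0,3,-69,255]])

```text
time_s: 4.65
eef_pos: [0.4717, 0.0401, 0.1159]
ee_rot: [-1.009, 1.472, -1.476]
ft_force: [0.0, -0.3, 1.2]
gripper_width: 0.0145
```

Call:
apply_moves(steps=[[0,0,0,0,0,0,255],[0,0,0,0,0,0,255],[0,0,0,0,0,5,255],[0,0,0,0,0,30,255],[0,0,0,0,0,60,255]])

```text
time_s: 5.28
eef_pos: [0.4696, 0.0403, 0.1738]
ee_rot: [-1.014, 1.476, -1.474]
ft_force: [-0.1, 0.3, 0.0]
gripper_width: -0.0003
```

Run:
```python
from h import *
c=imaging.camera("wrist");save(c,"w2")
c=imaging.camera("scene");save(c,"s2")
```

```text
(no output)
```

View pics/w2.png

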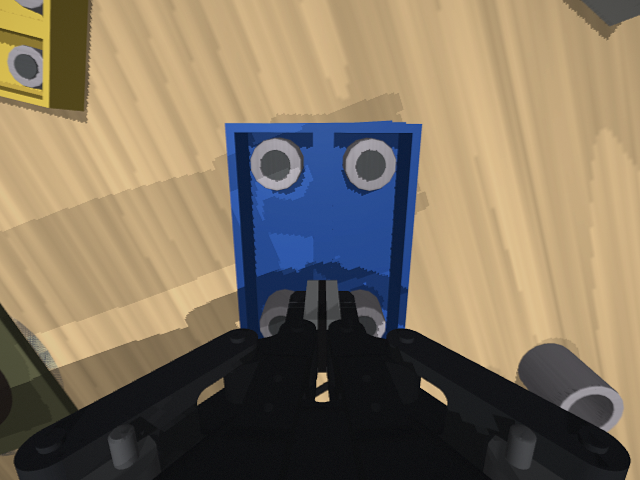

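View pics/s2.png

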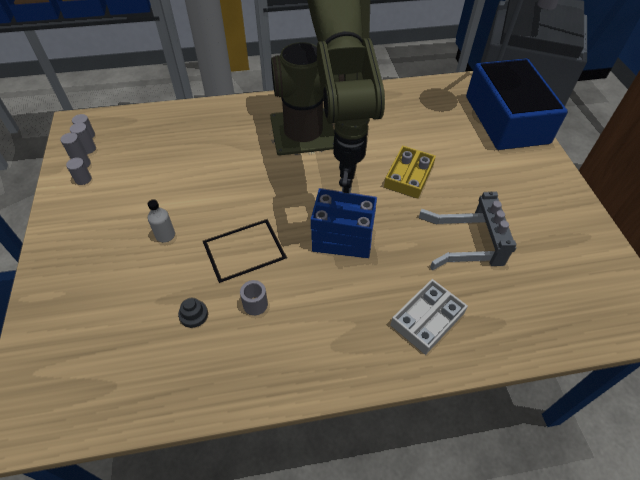

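Run:
```python
from h import *
s=bot.state();p=s["eef_pos"];print(p,s["time_s"])
Rm=R.from_rotvec(s["ee_rot"]).as_matrix()
for n in ["wrist","scene","top"]:
    c=imaging.camera(n);save(c,"q_"+n)
    print(n,proj(c,p).round(1),"tip",proj(c,p-[0,0,.011]).round(1),"topcentre",proj(c,[.4704,.0397,.132]).round(1))
im=cv2.imread("pics/q_scene.png")[100:280,250:450];cv2.imwrite("pics/q_z.png",cv2.resize(im,None,fx=3.5,fy=3.3,interpolation=cv2.INTER_CUBIC))
im=cv2.imread("pics/q_top.png")[165:345,180:400];cv2.imwrite("pics/q_t.png",cv2.resize(im,None,fx=3.3,fy=3.3,interpolation=cv2.INTER_CUBIC))
```

```text
[0.47264902 0.04025074 0.17786331] 5.375
wrist [321.8 282.4] tip [321.7 274. ] topcentre [318.4 254.7]
scene [345.8 196.7] tip [345.5 199.6] topcentre [344.5 207.8]
top [287.  265.7] tip [287.3 266. ] topcentre [288.7 268. ]
```

View pics/q_z.png

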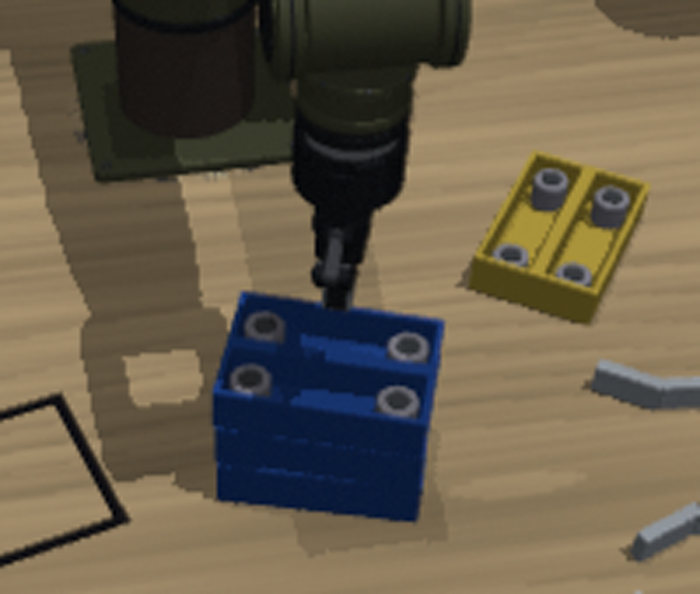

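View pics/q_t.png

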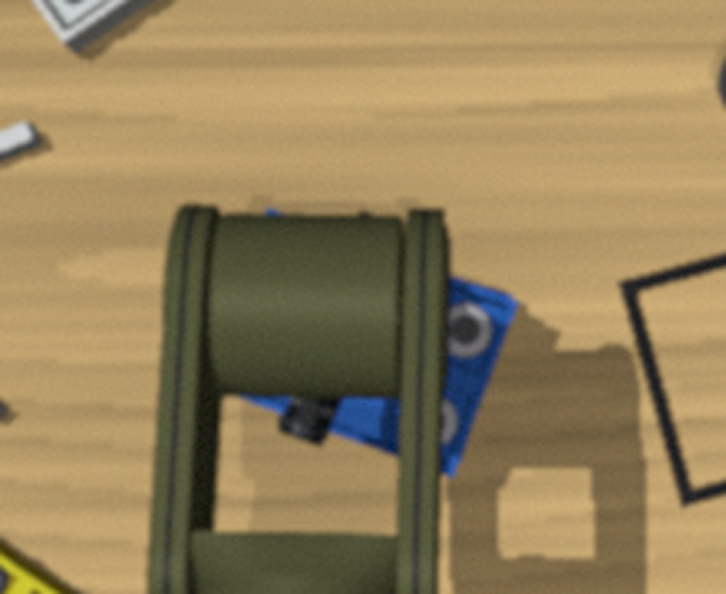

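Run:
```python
from h import *
c=imaging.camera("scene");s=bot.state();p=s["eef_pos"];print(p)
t=np.radians(69.06);u=np.array([np.cos(t),np.sin(t)]);v=np.array([-u[1],u[0]]);o=np.array([.4704,.0397])
im=c["pixels"].copy()[130:280,270:430];im=cv2.resize(im,None,fx=4,fy=4,interpolation=cv2.INTER_CUBIC)
def dot(P,col):
    q=(proj(c,P)-[270,130])*4;cv2.circle(im,tuple(int(x) for x in q),3,col,-1)
for sx in(-1,1):
  for sy in(-1,1):
    dot([*(o+.08*sx*u+.056*sy*v),.132],(255,0,0));dot([*(o+.08*sx*u+.056*sy*v),.0],(255,128,0))
for k in (-.011,0,.008,.02,.04,.062): dot(p+[0,0,k],(0,255,0) if k else (255,255,0))
cv2.imwrite("pics/q5.png",im[:,:,::-1])
c=imaging.camera("wrist");im=cv2.resize(c["pixels"][200:400,200:440],None,fx=3,fy=3)
for k in (-.011,0,.008,.02):
    q=(proj(c,p+[0,0,k])-[200,200])*3;cv2.circle(im,tuple(int(x) for x in q),3,(0,255,0) if k else (255,255,0),-1)
cv2.imwrite("pics/q6.png",im[:,:,::-1])
```

```text
[0.469428   0.04029538 0.17232586]
```

View pics/q5.png

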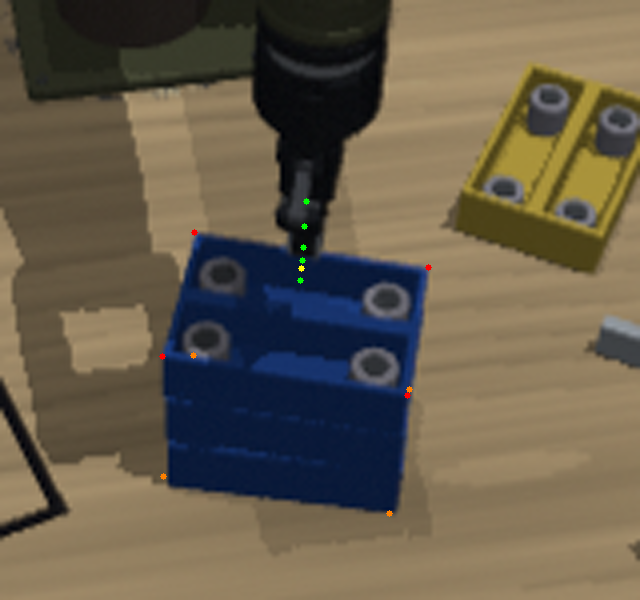

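View pics/q6.png

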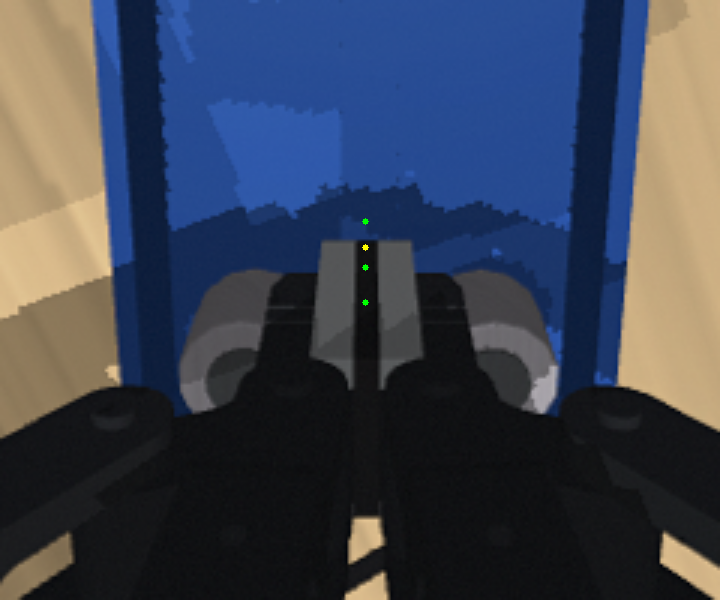

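Call:
apply_moves(steps=[[0,0,0,0,0,0,105],[0,0,0,0,0,0,105],[0,0,0,0,0,-30,105],[0,0,0,0,0,-60,105],[0,0,0,0,0,-60,105]])

```text
time_s: 6.25
eef_pos: [0.4679, 0.0403, 0.1107]
ee_rot: [-1.018, 1.479, -1.473]
ft_force: [-0.3, 0.5, 1.2]
gripper_width: 0.0503
```

Run:
```python
from h import *
for n in ["scene","wrist"]:
    c=imaging.camera(n);print(bot.state()["eef_pos"],bot.state()["gripper_width"])
    im=c["pixels"]
    im=im[130:280,270:430] if n=="scene" else im[180:380,200:440]
    cv2.imwrite("pics/r_%s.png"%n,cv2.resize(im,None,fx=3.3,fy=3.3,interpolation=cv2.INTER_CUBIC)[:,:,::-1])
```

```text
[0.46933718 0.04028653 0.11266192] 0.05032726917269136
[0.47042297 0.04026363 0.11405335] 0.05021667582228381
```

View pics/r_scene.png

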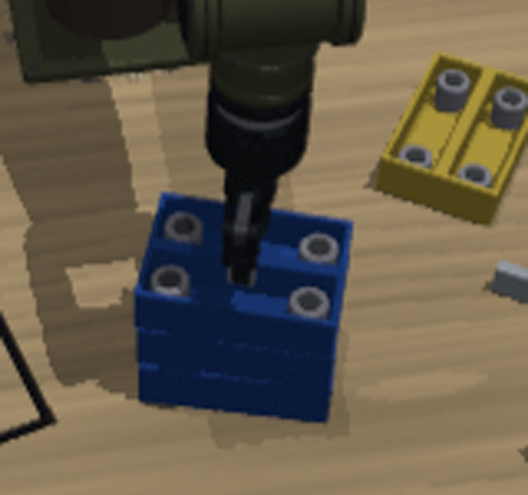

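View pics/r_wrist.png

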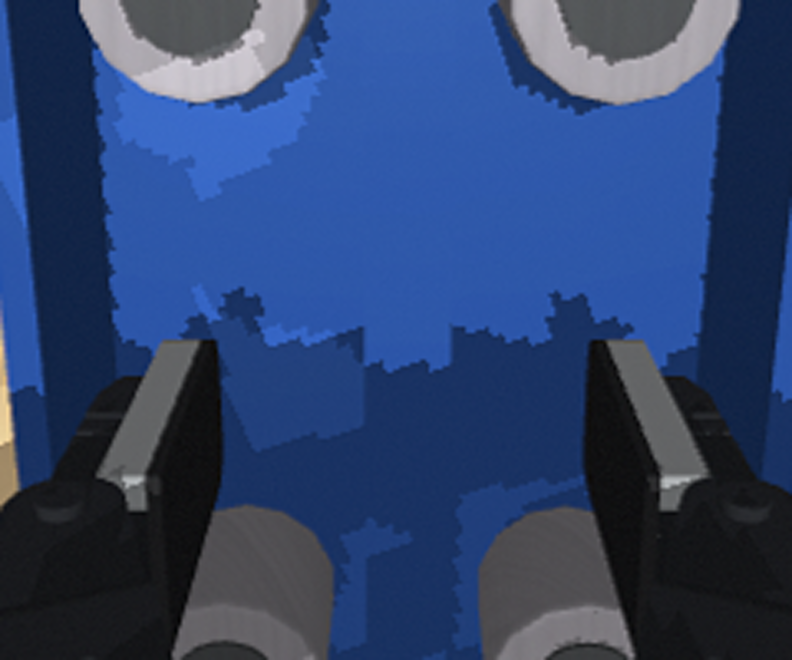

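Call:
apply_moves(steps=[[0,0,0,0,0,-5,105],[0,0,0,0,0,-5,150],[0,0,0,0,0,-5,190],[0,0,0,0,0,-5,200],[0,0,0,0,0,-5,200]])

```text
time_s: 6.98
eef_pos: [0.4702, 0.0403, 0.1087]
ee_rot: [-1.012, 1.474, -1.475]
ft_force: [-0.5, 0.0, -0.7]
gripper_width: 0.0183
```

Run:
```python
from h import *
c=imaging.camera("wrist");s=bot.state();print(s["eef_pos"],s["gripper_width"],s["ft_force"],s["time_s"])
im=c["pixels"][180:380,200:440]
cv2.imwrite("pics/r2.png",cv2.resize(im,None,fx=3.3,fy=3,interpolation=cv2.INTER_CUBIC)[:,:,::-1])
```

```text
[0.4702218  0.04025959 0.10863995] 0.018724977594563368 [5.83835303e-01 3.15230869e-04 6.95712946e-01] 7.025
```

View pics/r2.png

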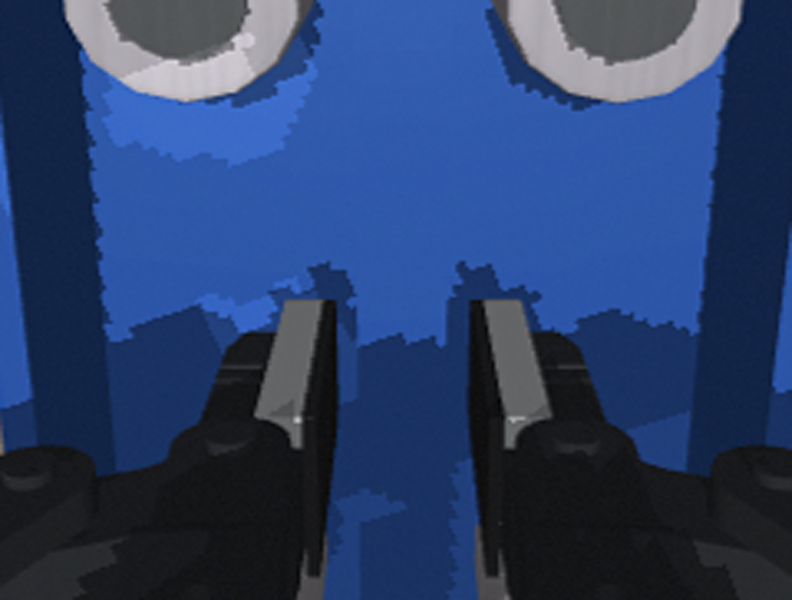

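Call:
apply_moves(steps=[[0,0,0,0,0,0,225],[0,0,0,0,0,0,225],[0,0,0,0,0,0,255],[0,0,0,0,0,0,255],[0,0,0,0,0,0,255]], newtons=60)

```text
time_s: 7.65
eef_pos: [0.4702, 0.0403, 0.1088]
ee_rot: [-1.012, 1.475, -1.475]
ft_force: [-2.9, 0.4, 4.4]
gripper_width: 0.0092
```

Call:
apply_moves(steps=[[0,0,0,0,0,0,255],[0,0,0,0,0,3,255],[0,0,0,0,0,6,255],[0,0,0,0,0,12,255],[0,0,0,0,0,20,255]])

```text
time_s: 8.28
eef_pos: [0.4699, 0.0403, 0.1285]
ee_rot: [-1.013, 1.475, -1.474]
ft_force: [0.2, -0.8, -3.4]
gripper_width: 0.0096
```

Call:
apply_moves(steps=[[0,0,0,0,0,15,255],[0,0,0,40,-10,25,255],[0,0,0,95,-20,25,255],[0,0,0,150,-35,25,255],[0,0,0,200,-45,25,255]])

```text
time_s: 8.9
eef_pos: [0.6725, -0.0055, 0.1547]
ee_rot: [-1.011, 1.474, -1.475]
ft_force: [-0.0, 1.2, -3.2]
gripper_width: 0.0095
```

Run:
```python
from h import *
c=imaging.camera("scene");save(c,"s3")
```

```text
(no output)
```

View pics/s3.png

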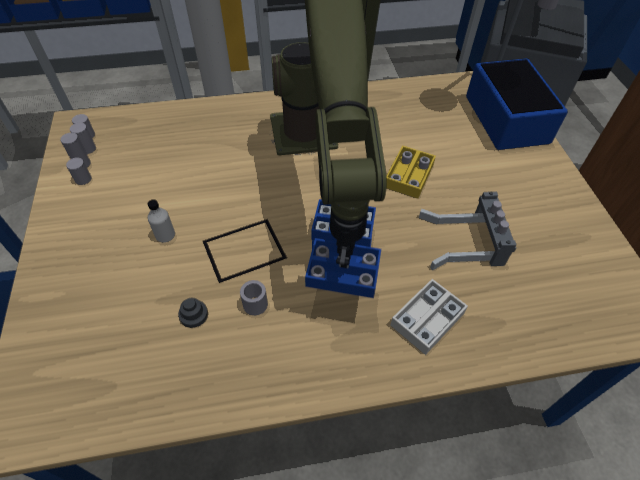

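The top tray is held level, and the middle tray with its square blocks stays on the stack. I'll set the top tray down beyond the stack.

Call:
apply_moves(steps=[[0,0,0,35,0,0,255],[0,0,0,35,0,-60,255],[0,0,0,35,0,-110,255],[0,0,0,35,0,-128,255],[0,0,0,35,0,-134,255]])

```text
time_s: 9.57
eef_pos: [0.7052, -0.0047, 0.0194]
ee_rot: [-1.013, 1.475, -1.474]
ft_force: [0.1, 0.6, -4.4]
gripper_width: 0.0091
```

Call:
apply_moves(steps=[[0,0,0,0,0,-1,255],[0,0,0,0,0,-1,105],[0,0,0,0,0,-1,105],[0,0,0,0,0,10,105],[0,0,0,0,0,60,105]])

```text
time_s: 10.2
eef_pos: [0.7025, -0.0045, 0.077]
ee_rot: [-1.018, 1.48, -1.472]
ft_force: [1.2, 0.3, -0.2]
gripper_width: 0.0497
```

Call:
apply_moves(steps=[[0,0,0,0,0,40,105],[0,0,0,-60,10,60,105],[0,0,0,-120,20,60,105],[0,0,0,-180,34,60,105],[0,0,0,-235,45,60,105]])

```text
time_s: 10.82
eef_pos: [0.4688, 0.0406, 0.1409]
ee_rot: [-1.01, 1.473, -1.475]
ft_force: [0.1, -0.9, 0.8]
gripper_width: 0.0501
```

Run:
```python
from h import *
c=imaging.camera("wrist");save(c,"w4");s=bot.state();print(s["eef_pos"],s["gripper_width"],s["ft_force"],s["time_s"])
t=np.radians(69.06);u=np.array([np.cos(t),np.sin(t)]);v=np.array([-u[1],u[0]]);o=np.array([.4704,.0397])
im=c["pixels"].copy()
for sx in(-1,0,1):
  for sy in(-1,0,1):
    p=proj(c,[*(o+.08*sx*u+.056*sy*v),.09]);cv2.circle(im,tuple(int(x) for x in p),4,(255,0,0),-1)
cv2.imwrite("pics/w4b.png",im[:,:,::-1])
```

```text
[0.46144916 0.04185568 0.13787998] 0.05005155104812253 [-0.99149295  2.91231143 -2.70652371] 10.875
```

View pics/w4b.png

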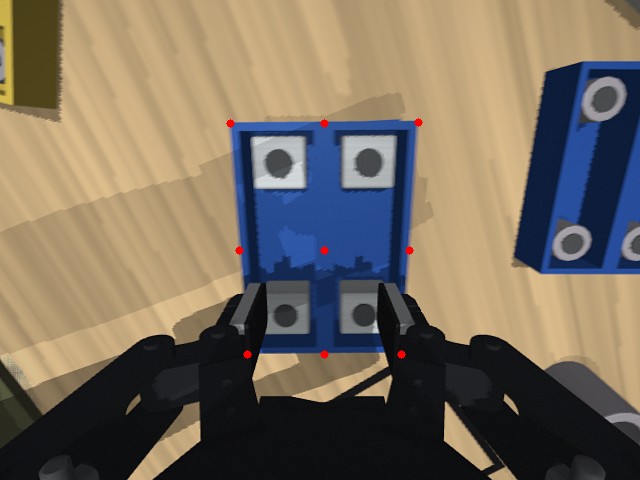

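Call:
apply_moves(steps=[[0,0,0,0,0,-40,105],[0,0,0,0,0,-72,105],[0,0,0,0,0,-72,170],[0,0,0,0,0,-72,225],[0,0,0,0,0,-72,255]])

```text
time_s: 11.5
eef_pos: [0.4717, 0.0402, 0.0698]
ee_rot: [-1.01, 1.472, -1.476]
ft_force: [-0.7, 0.7, 3.2]
gripper_width: 0.008
```

Call:
apply_moves(steps=[[0,0,0,0,0,0,255],[0,0,0,0,0,0,255],[0,0,0,0,0,3,255],[0,0,0,0,0,8,255],[0,0,0,0,0,20,255]])

```text
time_s: 12.12
eef_pos: [0.469, 0.0403, 0.0868]
ee_rot: [-1.015, 1.477, -1.474]
ft_force: [-0.5, 0.3, -3.8]
gripper_width: 0.008
```

Call:
apply_moves(steps=[[0,0,0,0,0,30,255],[0,0,9,0,-50,40,255],[0,0,18,0,-110,40,255],[0,0,27,0,-170,40,255],[0,0,36,-3,-230,40,255]])

```text
time_s: 12.75
eef_pos: [0.4673, -0.1907, 0.1284]
ee_rot: [-1.322, 1.011, -1.014]
ft_force: [0.4, -0.4, -4.0]
gripper_width: 0.0077
```

Call:
apply_moves(steps=[[0,0,0,-4,-48,0,255],[0,0,0,-4,-48,0,255],[0,0,0,-4,-48,-40,255],[0,0,0,-4,-48,-60,255],[0,0,0,-4,-48,-60,255]])

```text
time_s: 13.38
eef_pos: [0.4618, -0.235, 0.0656]
ee_rot: [-1.321, 1.02, -1.012]
ft_force: [-0.2, -0.7, -3.8]
gripper_width: 0.0081
```

Run:
```python
from h import *
c=imaging.camera("wrist");save(c,"w5");c2=imaging.camera("top");save(c2,"t5");c3=imaging.camera("scene");save(c3,"s5")
s=bot.state();print(s["eef_pos"],s["gripper_width"],s["ft_force"],s["time_s"])
Rm=R.from_rotvec(s["ee_rot"]).as_matrix();print(np.degrees(np.arctan2(Rm[1,2],Rm[0,2]))+90)
```

```text
[ 0.46432212 -0.23691518  0.06906915] 0.007732673885196652 [ 0.3287493  -0.51882758 -3.86483603] 13.525
104.84489186816027
```

View pics/w5.png

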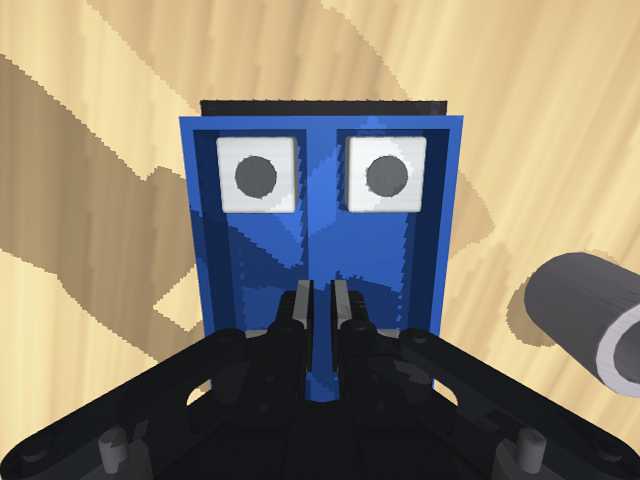

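View pics/t5.png

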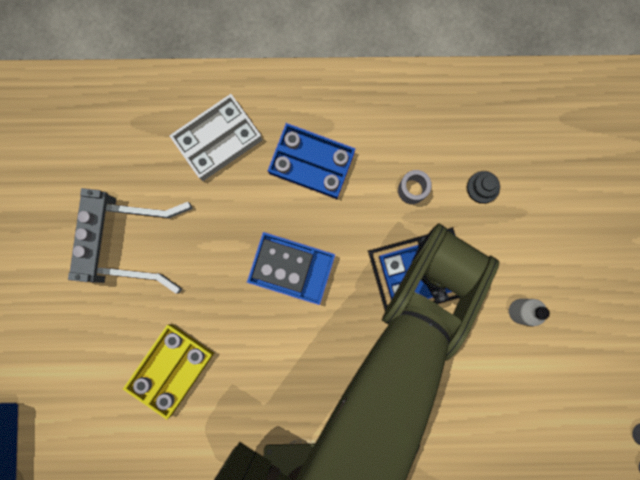

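View pics/s5.png

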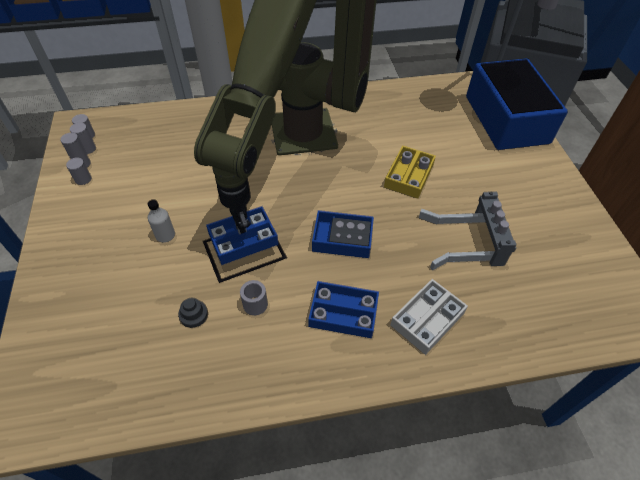

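The carrier is unmoved with its pocket facing away from the bay. The middle tray hangs squarely over the outline, so I'll lower it and release.

Call:
apply_moves(steps=[[0,0,0,0,-1,-30,255],[0,0,0,0,-1,-43,255],[0,0,0,0,-1,-48,255],[0,0,0,0,-1,-49,255],[0,0,0,0,-1,-49,105]])

```text
time_s: 14.15
eef_pos: [0.465, -0.2388, 0.0211]
ee_rot: [-1.32, 1.013, -1.02]
ft_force: [0.3, 0.5, -0.1]
gripper_width: 0.0251
```

Call:
apply_moves(steps=[[0,0,0,0,0,0,105],[0,0,0,0,0,0,105],[0,0,0,0,0,30,105],[0,0,0,0,0,80,105],[0,0,-10,55,20,100,105]])

```text
time_s: 14.78
eef_pos: [0.5189, -0.2197, 0.1225]
ee_rot: [-1.243, 1.149, -1.158]
ft_force: [0.8, -0.6, 0.4]
gripper_width: 0.0503
```

Call:
apply_moves(steps=[[0,0,-9,40,45,0,105],[0,0,-18,80,90,0,105],[0,0,-26,120,135,0,105],[0,0,-26,160,180,-10,105],[0,0,-26,186,214,-25,105]])

```text
time_s: 15.4
eef_pos: [0.7065, -0.0017, 0.094]
ee_rot: [-1.01, 1.474, -1.476]
ft_force: [0.5, -0.3, 0.4]
gripper_width: 0.0501
```

```bash
cat > tr.py <<'E'
from h import *
def trays(c,box,z):
    im=c["pixels"];hsv=cv2.cvtColor(im,cv2.COLOR_RGB2HSV)
    m=((hsv[...,0]>105)&(hsv[...,0]<130)&(hsv[...,1]>120)).astype(np.uint8)
    k=np.zeros_like(m);x0,y0,x1,y1=box;k[y0:y1,x0:x1]=1;m&=k
    cn,_=cv2.findContours(m,cv2.RETR_EXTERNAL,cv2.CHAIN_APPROX_NONE)
    b=cv2.boxPoints(cv2.minAreaRect(max(cn,key=cv2.contourArea)))
    P=np.array([ray(c,p,z) for p in b]);e=[P[1]-P[0],P[2]-P[1]];L=[np.linalg.norm(x) for x in e];d=e[int(L[1]>L[0])]
    return P.mean(0).round(4),np.round(L,4),np.degrees(np.arctan2(d[1],d[0]))%180
E
python3 - <<'E'
from tr import *
c=imaging.camera("top");save(c,"t6");s=bot.state();print(s["eef_pos"],s["time_s"])
print("mid",trays(c,(360,210,480,330),.042));print("carrier",trays(c,(235,215,350,320),.048));print("top",trays(c,(260,100,362,210),.042))
c=imaging.camera("wrist");save(c,"w6")
E
```

```text
[0.70667911 0.00219498 0.0907937 ] 15.45
mid (array([ 0.4636, -0.2369,  0.042 ]), array([0.1659, 0.1099]), np.float64(105.166298439587))
carrier (array([ 0.4919, -0.0454,  0.048 ]), array([0.0063, 0.0211]), np.float64(179.1865452307764))
top (array([ 0.6806, -0.0752,  0.042 ]), array([0.1156, 0.0315]), np.float64(174.55257893698197))
```

View pics/t6.png

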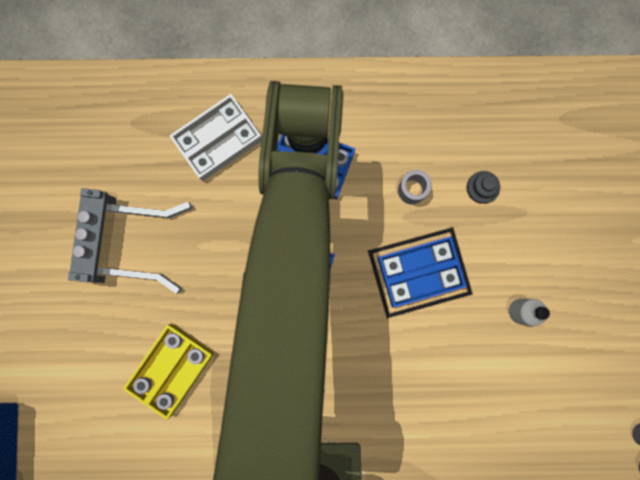

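View pics/w6.png

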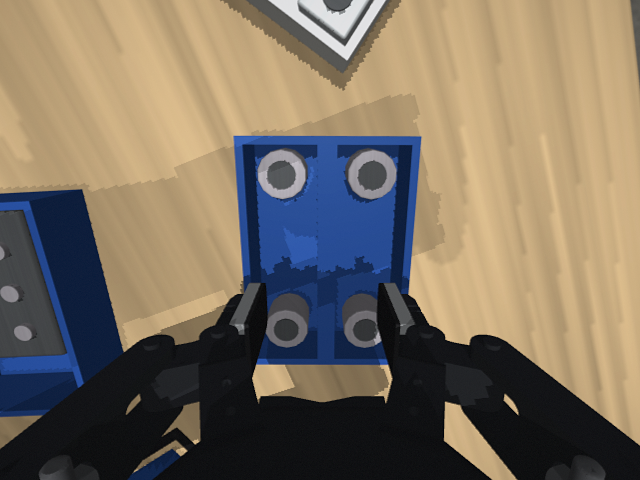

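Run:
```python
from h import *
c=imaging.camera("wrist");
for i in range(3): s=bot.state();print(s["eef_pos"].round(4),s["time_s"],s["qd"].round(3))
o=np.array([.7045,-.005]);t=np.radians(69.06);u=np.array([np.cos(t),np.sin(t)]);v=np.array([-u[1],u[0]])
im=c["pixels"].copy()
for sx in(-1,0,1):
  for sy in(-1,0,1):
    p=proj(c,[*(o+.08*sx*u+.056*sy*v),.042]);cv2.circle(im,tuple(int(x) for x in p),4,(255,0,0),-1)
cv2.imwrite("pics/w7.png",im[:,:,::-1])
```

```text
[ 0.7041 -0.0021  0.0917] 15.55 [-0.041 -0.039  0.02  -0.012  0.006 -0.006]
[ 0.7041 -0.0021  0.0917] 15.55 [-0.041 -0.039  0.02  -0.012  0.006 -0.006]
[ 0.7041 -0.0021  0.0917] 15.55 [-0.041 -0.039  0.02  -0.012  0.006 -0.006]
```

View pics/w7.png

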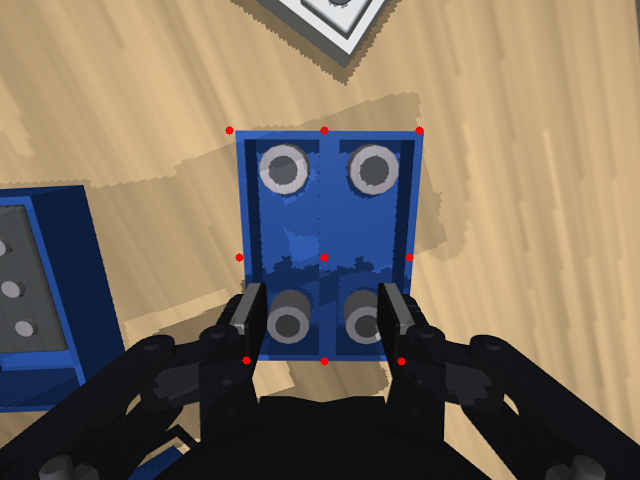

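Call:
apply_moves(steps=[[0,0,0,2,-3,-30,105],[0,0,0,2,-3,-73,105],[0,0,0,2,-3,-73,170],[0,0,0,2,-3,-73,225],[0,0,0,2,-3,-73,255]])

```text
time_s: 16.18
eef_pos: [0.7074, -0.0074, 0.0228]
ee_rot: [-1.008, 1.474, -1.478]
ft_force: [-0.1, -1.0, -1.8]
gripper_width: 0.0064
```

Call:
apply_moves(steps=[[0,0,0,0,0,0,255],[0,0,0,0,0,0,255],[0,0,0,0,0,3,255],[0,0,0,0,0,10,255],[0,0,0,0,0,30,255]])

```text
time_s: 16.8
eef_pos: [0.7054, -0.0066, 0.05]
ee_rot: [-1.013, 1.478, -1.475]
ft_force: [-0.6, 0.8, -0.2]
gripper_width: -0.0002
```

Call:
apply_moves(steps=[[0,0,0,0,0,20,105],[0,0,0,0,0,40,105],[0,0,0,0,0,45,105],[0,0,0,0,0,45,105],[0,0,0,0,0,45,105]])

```text
time_s: 17.42
eef_pos: [0.7055, -0.0068, 0.0943]
ee_rot: [-1.012, 1.478, -1.476]
ft_force: [-0.1, -0.4, 0.7]
gripper_width: 0.0505
```

Run:
```python
from h import *
c=imaging.camera("wrist");
s=bot.state();print(s["eef_pos"].round(4),s["time_s"])
o=np.array([.7045,-.005]);t=np.radians(69.06);u=np.array([np.cos(t),np.sin(t)]);v=np.array([-u[1],u[0]])
im=c["pixels"].copy()
for sx in(-1,0,1):
  for sy in(-1,0,1):
    p=proj(c,[*(o+.08*sx*u+.056*sy*v),.042]);cv2.circle(im,tuple(int(x) for x in p),4,(255,0,0),-1)
p=proj(c,[*s["eef_pos"][:2],.042]);cv2.circle(im,tuple(int(x) for x in p),4,(255,255,0),-1)
cv2.imwrite("pics/w8.png",im[:,:,::-1])
```

```text
[ 0.7054 -0.0068  0.0941] 17.475
```

View pics/w8.png

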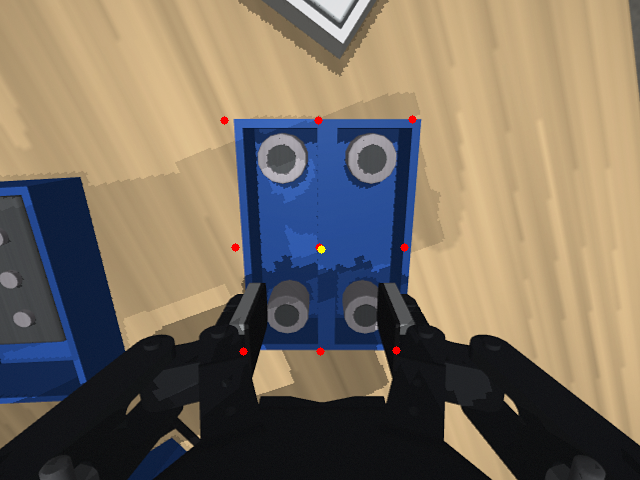

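Call:
apply_moves(steps=[[0,0,0,3,0,-50,105],[0,0,0,3,0,-72,105],[0,0,0,3,0,-77,105],[0,0,0,3,0,-79,105],[0,0,0,3,0,-79,105]])

```text
time_s: 18.1
eef_pos: [0.7104, -0.007, 0.0182]
ee_rot: [-1.009, 1.474, -1.477]
ft_force: [0.6, -0.3, 0.0]
gripper_width: 0.0505
```

Call:
apply_moves(steps=[[0,0,0,0,0,0,180],[0,0,0,0,0,0,220],[0,0,0,0,0,0,255],[0,0,0,0,0,0,255],[0,0,0,0,0,0,255]], newtons=50)

```text
time_s: 18.73
eef_pos: [0.7097, -0.0069, 0.0176]
ee_rot: [-1.01, 1.476, -1.477]
ft_force: [-2.8, 0.6, 5.6]
gripper_width: 0.0097
```

Call:
apply_moves(steps=[[0,0,0,0,0,0,255],[0,0,0,0,0,3,255],[0,0,0,0,0,8,255],[0,0,0,0,0,18,255],[0,0,0,0,0,40,255]])

```text
time_s: 19.35
eef_pos: [0.708, -0.0068, 0.0558]
ee_rot: [-1.014, 1.479, -1.475]
ft_force: [-0.1, -0.1, -3.3]
gripper_width: 0.0104
```

Call:
apply_moves(steps=[[0,0,0,0,0,50,255],[0,0,9,-40,-30,75,255],[0,0,18,-85,-70,75,255],[0,0,27,-130,-110,75,255],[0,0,36,-175,-150,75,255]])

```text
time_s: 19.98
eef_pos: [0.5334, -0.1581, 0.1337]
ee_rot: [-1.322, 1.01, -1.015]
ft_force: [0.5, -0.8, -3.9]
gripper_width: 0.0102
```

Call:
apply_moves(steps=[[0,0,0,-35,-40,0,255],[0,0,0,-70,-80,0,255],[0,0,0,-70,-80,-20,255],[0,0,0,-70,-80,-55,255],[0,0,0,-70,-80,-55,255]])

```text
time_s: 20.6
eef_pos: [0.4622, -0.235, 0.074]
ee_rot: [-1.321, 1.022, -1.011]
ft_force: [-0.4, 0.4, -4.8]
gripper_width: 0.01
```

Run:
```python
from h import *
c=imaging.camera("wrist");c3=imaging.camera("scene");save(c3,"s9")
s=bot.state();print(s["eef_pos"].round(4),s["time_s"],s["gripper_width"])
Rm=R.from_rotvec(s["ee_rot"]).as_matrix();print(np.degrees(np.arctan2(Rm[1,2],Rm[0,2]))+90)
o=np.array([.4636,-.2369]);t=np.radians(105.1);u=np.array([np.cos(t),np.sin(t)]);v=np.array([-u[1],u[0]])
im=c["pixels"].copy()
for sx in(-1,0,1):
  for sy in(-1,0,1):
    p=proj(c,[*(o+.08*sx*u+.056*sy*v),.042]);cv2.circle(im,tuple(int(x) for x in p),4,(255,0,0),-1)
cv2.imwrite("pics/w9.png",im[:,:,::-1])
```

```text
[ 0.4649 -0.2365  0.0774] 20.7 0.009812619359576471
104.85729598923743
```

View pics/w9.png

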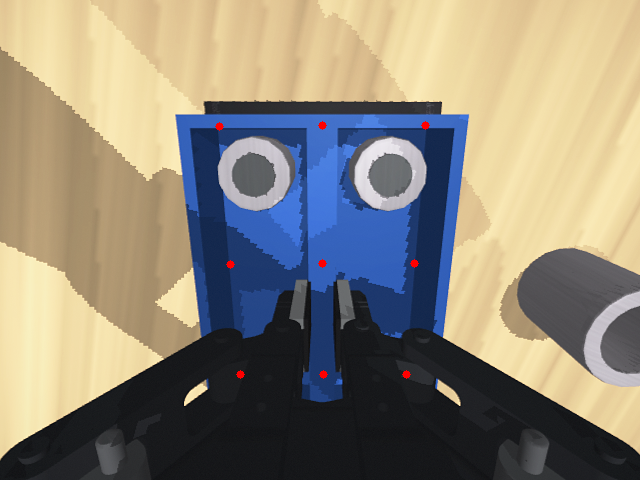

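View pics/s9.png

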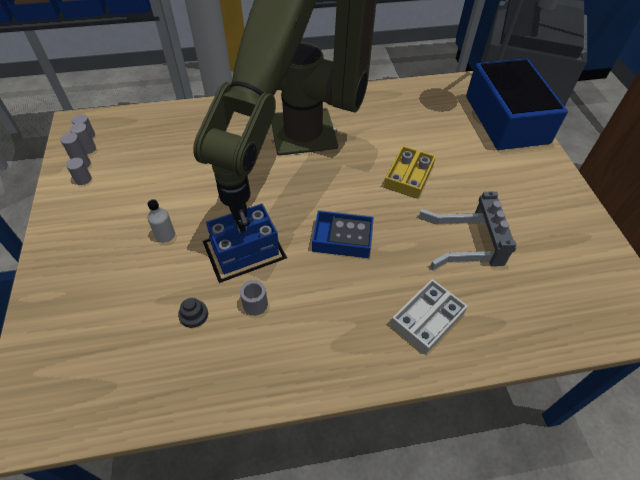

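Call:
apply_moves(steps=[[0,0,0,0,0,-10,255],[0,0,0,0,0,-15,255],[0,0,0,0,0,-18,255],[0,0,0,0,0,-18,255],[0,0,0,0,0,-18,255]])

```text
time_s: 21.32
eef_pos: [0.4645, -0.2367, 0.0596]
ee_rot: [-1.32, 1.017, -1.017]
ft_force: [-3.6, 3.0, 5.0]
gripper_width: 0.0101
```

Call:
apply_moves(steps=[[0,0,0,0,0,0,105],[0,0,0,0,0,0,105],[0,0,0,0,0,0,105],[0,0,0,0,0,30,105],[0,0,0,0,0,80,105]])

```text
time_s: 21.95
eef_pos: [0.4628, -0.236, 0.137]
ee_rot: [-1.321, 1.021, -1.013]
ft_force: [0.7, -0.2, -0.7]
gripper_width: 0.0502
```

Call:
apply_moves(steps=[[0,0,-6,-3,30,10,66],[0,0,-16,-6,80,10,66],[0,0,-26,-10,140,0,66],[0,0,-36,-13,200,-20,66],[0,0,-36,-13,225,-40,66]])

```text
time_s: 22.58
eef_pos: [0.4516, -0.01, 0.0988]
ee_rot: [-1.009, 1.474, -1.477]
ft_force: [0.8, -0.8, 0.6]
gripper_width: 0.063
```

Run:
```python
from tr import *
imaging.camera("wrist");c=imaging.camera("wrist")
s=bot.state();print(s["eef_pos"].round(4),s["time_s"],s["gripper_width"])
Rm=R.from_rotvec(s["ee_rot"]).as_matrix();print(np.degrees(np.arctan2(Rm[1,2],Rm[0,2]))+90)
o=np.array([.4704,.0397]);t=np.radians(69.06);u=np.array([np.cos(t),np.sin(t)]);v=np.array([-u[1],u[0]])
im=c["pixels"].copy()
for sx in(-.08,-.055,-.035,.08):
  for sy in(-1,0,1):
    p=proj(c,[*(o+sx*u+.056*sy*v),.048]);cv2.circle(im,tuple(int(x) for x in p),3,(255,0,0),-1)
cv2.imwrite("pics/w10.png",im[:,:,::-1])
c=imaging.camera("top");save(c,"t10");print("stack",trays(c,(360,210,480,330),.084))
```

```text
[ 0.4489 -0.0091  0.0957] 22.675 0.06325516578328633
69.03393057913382
stack (array([ 0.464 , -0.2322,  0.084 ]), array([0.1651, 0.115 ]), np.float64(105.17495273779048))
```

View pics/w10.png

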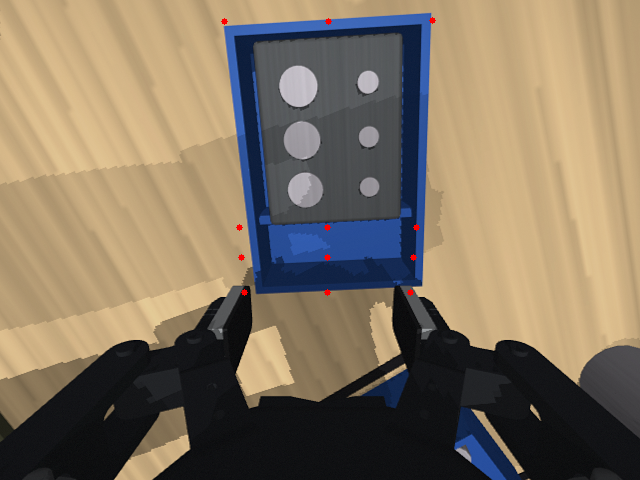

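View pics/t10.png

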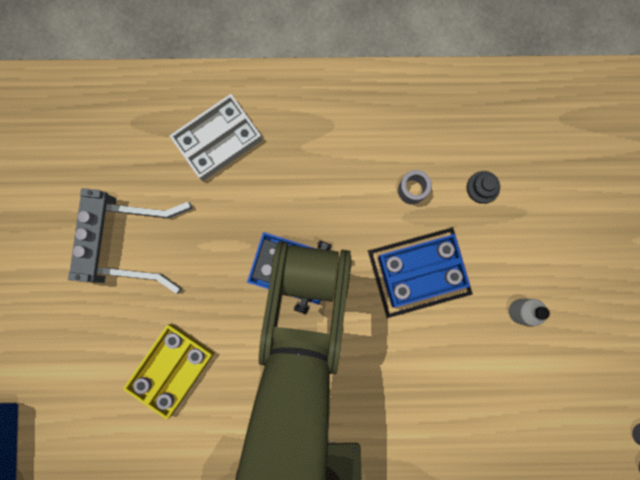

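Run:
```python
from tr import *
c=imaging.camera("wrist");im=c["pixels"];save(c,"w11")
hsv=cv2.cvtColor(im,cv2.COLOR_RGB2HSV)
s=bot.state();print(s["eef_pos"].round(4),s["time_s"])
P={k:ray(c,q,.048)[:2] for k,q in dict(fl=(225,27),fr=(432,14),rl=(257,293),rr=(422,285)).items()}
for k in P: print(k,P[k].round(4))
print("len",np.linalg.norm(P['fl']-P['rl']),np.linalg.norm(P['fr']-P['rr']),"wid",np.linalg.norm(P['fl']-P['fr']),np.linalg.norm(P['rl']-P['rr']))
d=(P['fl']+P['fr']-P['rl']-P['rr'])/2;print("yaw",np.degrees(np.arctan2(d[1],d[0])),"ctr",sum(P.values())/4)
w=P['fl']-P['fr']+P['rl']-P['rr'];print("yaw by width",np.degrees(np.arctan2(w[1],w[0]))-90)
```

```text
[ 0.4511 -0.0116  0.0983] 22.775
fl [0.447  0.1292]
fr [0.5541 0.0946]
rl [ 0.3978 -0.0231]
rr [ 0.5044 -0.0575]
len 0.16005358822434881 0.16004277209267362 wid 0.11251993648699457 0.1120320663331683
yaw 72.01584786119919 ctr [0.47584438 0.03581312]
yaw by width 72.10556086225105
```

View pics/w11.png

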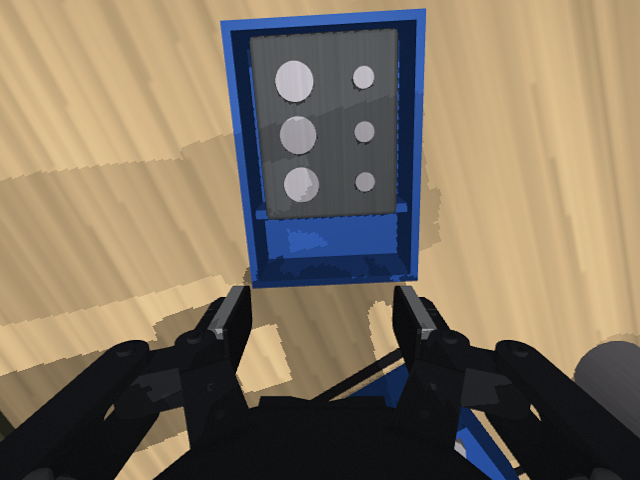

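Run:
```python
from tr import *
c=imaging.camera("wrist");save(c,"w12")
s=bot.state();print(s["eef_pos"].round(4),s["time_s"])
P={k:ray(c,q,.048)[:2] for k,q in dict(fl=(221.5,21),fr=(426,9.5),rl=(253,288),rr=(417.5,280)).items()}
print("len",np.linalg.norm(P['fl']-P['rl']),np.linalg.norm(P['fr']-P['rr']),"wid",np.linalg.norm(P['fl']-P['fr']),np.linalg.norm(P['rl']-P['rr']))
d=(P['fl']+P['fr']-P['rl']-P['rr'])/2;y=np.arctan2(d[1],d[0]);C=sum(P.values())/4;u=np.array([np.cos(y),np.sin(y)])
print("yaw",np.degrees(y),"ctr",C,"pocket",C-.055*u,"move",C-.055*u-s["eef_pos"][:2])
S=np.array([.536,.378]);ys=np.radians(82.7)
def P_(C,yd): t=np.radians(yd);return (np.array(C)-.046*np.array([np.cos(t),np.sin(t)])).round(4)
pre=S-.2*np.array([np.cos(ys),np.sin(ys)])
for f,yd in ((0,np.degrees(y)),(.33,75.5),(.66,79),(1,82.7)): print(f,yd,P_(C+(pre-C)*f,yd))
print("seat",P_(S,82.7))
```

```text
[ 0.4518 -0.0122  0.0991] 22.825
len 0.15997259319594706 0.15949433851642625 wid 0.1113725392935167 0.11183616032991975
yaw 71.81706527317066 ctr [0.4756396  0.03850016] pocket [ 0.45847674 -0.01375342] move [ 0.00667593 -0.00152749]
0 71.81706527317066 [ 0.4613 -0.0052]
0.33 75.5 [0.4757 0.0405]
0.66 79 [0.4899 0.0865]
1 82.7 [0.5047 0.134 ]
seat [0.5302 0.3324]
```

Call:
apply_moves(steps=[[0,0,3,7,-2,0,66],[0,0,3,7,-2,-25,66],[0,0,3,7,-2,-50,66],[0,0,3,7,-2,-70,66],[0,0,3,7,-2,-75,66]])

```text
time_s: 23.45
eef_pos: [0.4582, -0.015, 0.0231]
ee_rot: [-1.042, 1.441, -1.44]
ft_force: [-0.2, 0.1, 0.0]
gripper_width: 0.0632
```

Run:
```python
from tr import *
c=imaging.camera("wrist");c=imaging.camera("wrist");save(c,"w13")
s=bot.state();print(s["eef_pos"].round(4),s["time_s"],s["ft_force"])
```

```text
[ 0.4587 -0.0147  0.0239] 23.55 [-0.39584357  0.93130528  0.42542404]
```

View pics/w13.png

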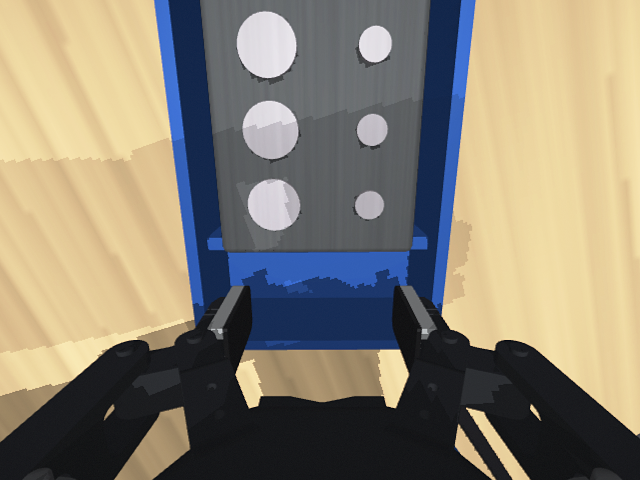

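The fingers sit inside the pocket with clearance on all sides, so I'll start pushing.

Call:
apply_moves(steps=[[0,0,0,3,8,0,66],[0,0,0.5,6,18,0,66],[0,0,1.5,10,30,0,66],[0,0,2.5,14,43,0,66],[0,0,3.5,17,55,0,66]])

```text
time_s: 24.18
eef_pos: [0.4755, 0.0423, 0.0236]
ee_rot: [-1.078, 1.394, -1.394]
ft_force: [-0.5, 0.8, 0.5]
gripper_width: 0.0633
```

Call:
apply_moves(steps=[[0,0,0.7,3,10,0,66],[0,0,1.4,6,19,0,66],[0,0,2.1,8,28,0,66],[0,0,2.8,11,37,0,66],[0,0,3.5,14,46,0,66]])

```text
time_s: 24.8
eef_pos: [0.4895, 0.0877, 0.0235]
ee_rot: [-1.111, 1.351, -1.351]
ft_force: [-0.4, -0.0, 0.2]
gripper_width: 0.0632
```

Run:
```python
from tr import *
c=imaging.camera("wrist");c=imaging.camera("wrist");save(c,"w14")
s=bot.state();print(s["eef_pos"].round(4),s["time_s"],s["ft_force"])
Rm=R.from_rotvec(s["ee_rot"]).as_matrix();print(np.degrees(np.arctan2(Rm[1,2],Rm[0,2]))+90)
c=imaging.camera("top");save(c,"t14")
```

```text
[0.4896 0.0879 0.0236] 24.9 [ 0.18480158 -0.04352255  0.15935077]
78.87497349179873
```

View pics/w14.png

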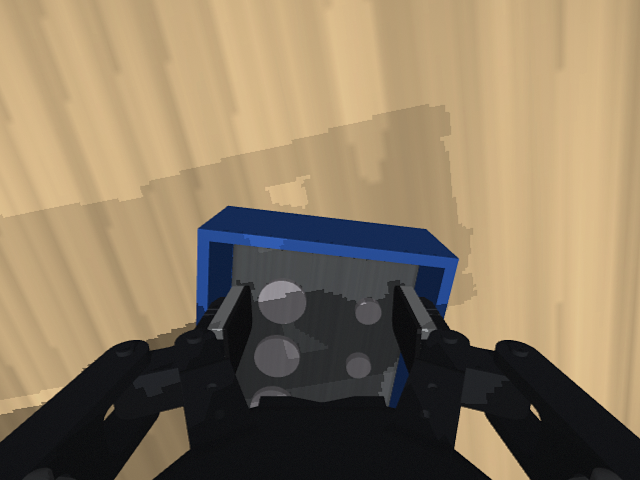

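View pics/t14.png

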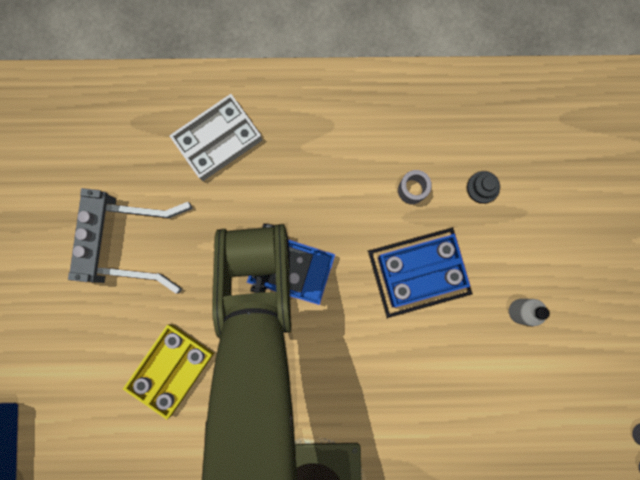

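Run:
```python
from tr import *
c=imaging.camera("wrist");K=np.array(c["camera_matrix"]);A=att(c["attitude"]);e=np.array(c["eye"]);s=bot.state()
im=cv2.resize(c["pixels"][270:350,190:450],None,fx=3,fy=3,interpolation=cv2.INTER_CUBIC);cv2.imwrite("pics/w15.png",im[:,:,::-1])
print(K[0,0],s["eef_pos"],e)
for a,b in (((250,287),(395,287)),((244,286),(401,286))):
  for w in (.0632,.06,.066):
    Z=K[0,0]*w/(b[0]-a[0]);m=[(a[0]+b[0])/2,(a[1]+b[1])/2,1]
    print(a,w,(e+A@(np.linalg.inv(K)@m)*Z-s["eef_pos"]).round(4))
```

```text
339.1921709555833 [0.48925662 0.08726408 0.02347687] [0.50376284 0.15974765 0.18443377]
(250, 287) 0.0632 [0.0024 0.0096 0.0258]
(250, 287) 0.06 [0.003  0.0128 0.0327]
(250, 287) 0.066 [0.0019 0.0068 0.0198]
(244, 286) 0.0632 [0.0034 0.0148 0.036 ]
(244, 286) 0.06 [0.004  0.0177 0.0424]
(244, 286) 0.066 [0.0029 0.0122 0.0305]
```

View pics/w15.png

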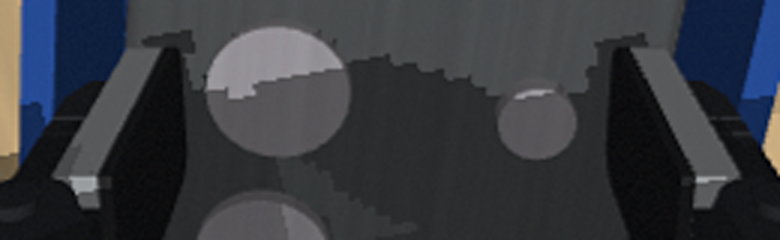

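The fingers passed over the valve block. By the wrist view the open fingertips are about 25 mm higher than the tool data suggest. I'll go back over the pocket and remeasure.

Call:
apply_moves(steps=[[0,0,0,0,0,40,66],[0,0,-2,-7,-25,75,66],[0,0,-4,-15,-50,75,66],[0,0,-7,-25,-80,75,66],[0,0,-7,-31,-101,75,66]])

```text
time_s: 25.62
eef_pos: [0.4576, -0.0151, 0.0986]
ee_rot: [-1.041, 1.44, -1.44]
ft_force: [0.8, 0.3, 0.3]
gripper_width: 0.0637
```

Run:
```python
from tr import *
for i in range(3): c=imaging.camera("wrist")
save(c,"w16");np.savez("w16.npz",K=c["camera_matrix"],A=att(c["attitude"]),e=c["eye"])
s=bot.state();print(s["eef_pos"].round(4),s["time_s"])
Rm=R.from_rotvec(s["ee_rot"]).as_matrix();print(np.degrees(np.arctan2(Rm[1,2],Rm[0,2]))+90)
```

```text
[ 0.458  -0.0146  0.0985] 25.775
71.6696197957367
```

View pics/w16.png

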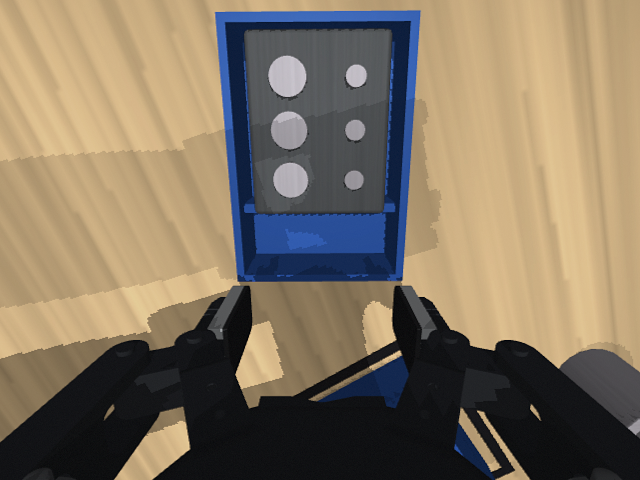

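Call:
apply_moves(steps=[[0,0,0,0,0,-50,66],[0,0,0,0,0,-85,66],[0,0,0,0,0,-95,66],[0,0,0,0,0,-100,66],[0,0,0,0,0,-105,66]])

```text
time_s: 26.4
eef_pos: [0.4598, -0.0138, -0.0052]
ee_rot: [-1.04, 1.437, -1.44]
ft_force: [0.3, 0.4, 0.6]
gripper_width: 0.0632
```

Run:
```python
from tr import *
for i in range(2): c=imaging.camera("wrist")
save(c,"w17")
s=bot.state();print(s["eef_pos"].round(4),s["time_s"],s["ft_force"])
c=imaging.camera("scene");cv2.imwrite("pics/s17.png",cv2.resize(c["pixels"][150:280,270:430],None,fx=4,fy=4,interpolation=cv2.INTER_CUBIC)[:,:,::-1])
```

```text
[ 0.459  -0.0139 -0.0058] 26.5 [-0.49804827 -0.59603273  0.43803834]
```

View pics/w17.png

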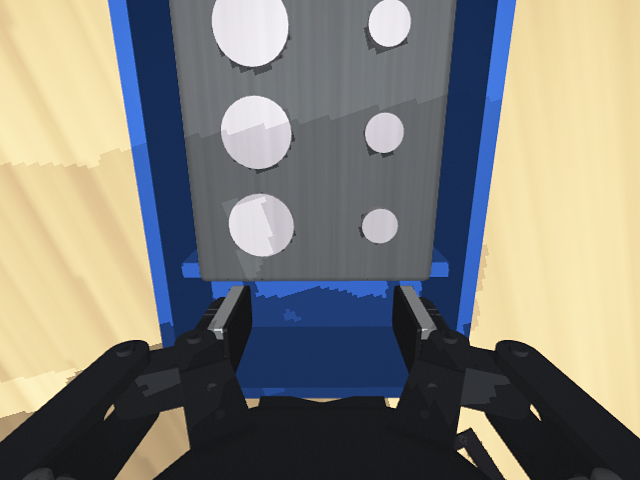

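View pics/s17.png

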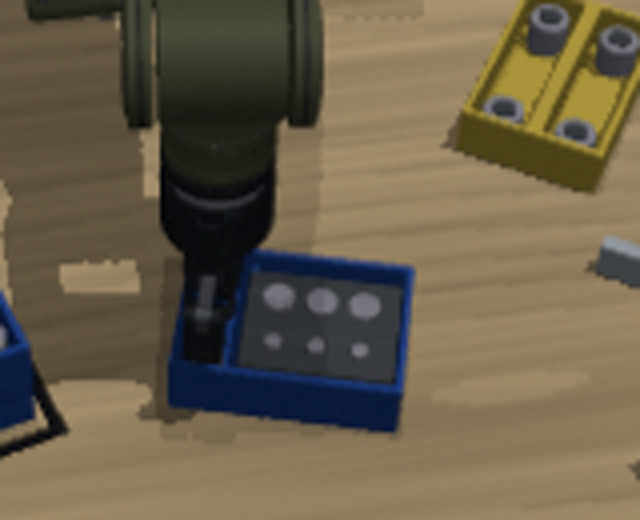

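The fingers are now clearly inside the pocket. I'll push again.

Call:
apply_moves(steps=[[0,0,0,0,0,-5,66],[0,0,0,2,6,-5,66],[0,0,0,4,13,-5,66],[0,0,0.5,7,20,-5,66],[0,0,1,9,28,-5,66]])

```text
time_s: 27.18
eef_pos: [0.4674, 0.0145, -0.0115]
ee_rot: [-1.053, 1.426, -1.427]
ft_force: [-1.4, -3.6, -0.6]
gripper_width: 0.0631
```

Run:
```python
from tr import *
for i in range(1): c=imaging.camera("wrist")
save(c,"w18")
s=bot.state();print(s["eef_pos"].round(4),s["time_s"],s["ft_force"])
```

```text
[ 0.4676  0.0154 -0.0114] 27.225 [-0.11420033 -0.22991196 -0.37626749]
```

View pics/w18.png

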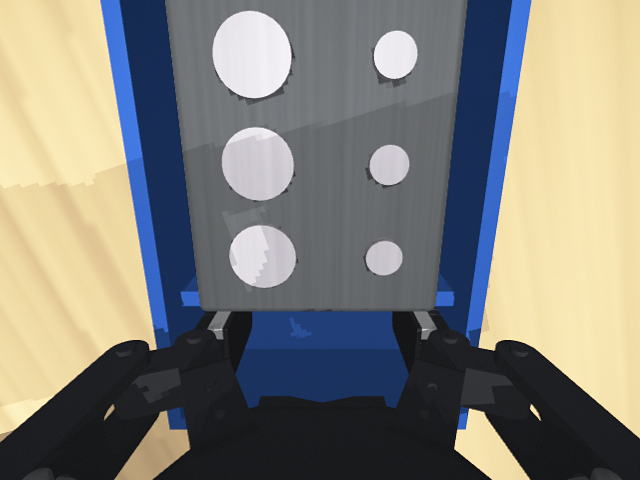

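Call:
apply_moves(steps=[[0,0,1,4,13,0,66],[0,0,2,8,27,0,66],[0,0,3,13,41,0,66],[0,0,4.5,18,56,0,66],[0,0,6,22,71,0,66]])

```text
time_s: 27.85
eef_pos: [0.4896, 0.0863, -0.0115]
ee_rot: [-1.111, 1.35, -1.35]
ft_force: [-0.8, -4.0, -0.3]
gripper_width: 0.0637
```

Call:
apply_moves(steps=[[0,0,0.8,3,10,0,66],[0,0,1.6,6,20,0,66],[0,0,2.4,9,30,0,66],[0,0,3.2,12,39,0,66],[0,0,3.7,15,47,0,66]])

```text
time_s: 28.48
eef_pos: [0.5043, 0.1326, -0.0115]
ee_rot: [-1.145, 1.305, -1.304]
ft_force: [-1.9, -5.1, 2.4]
gripper_width: 0.0633
```

Run:
```python
from tr import *
c=imaging.camera("top");save(c,"t19")
c=imaging.camera("wrist");save(c,"w19")
s=bot.state();p=s["eef_pos"];print(p.round(4),s["time_s"],s["ft_force"])
Rm=R.from_rotvec(s["ee_rot"]).as_matrix();y=np.arctan2(Rm[1,2],Rm[0,2])+np.pi/2;print(np.degrees(y))
c=imaging.camera("scene");save(c,"s19")
```

```text
[ 0.5047  0.1334 -0.0114] 28.575 [-0.32991922 -0.43202465  0.17664374]
82.52288131462215
```

View pics/w19.png

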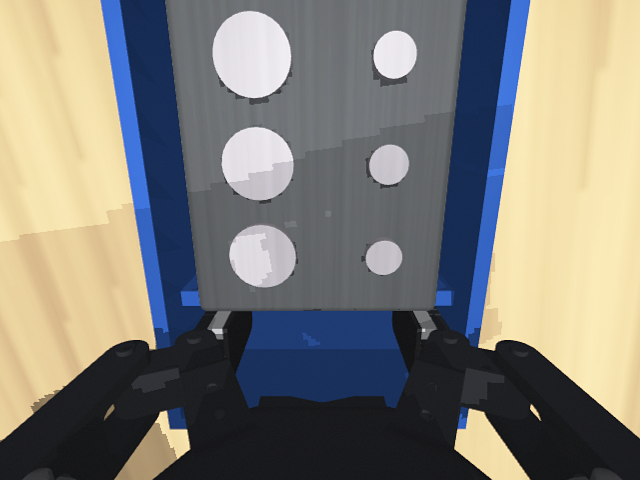

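View pics/t19.png

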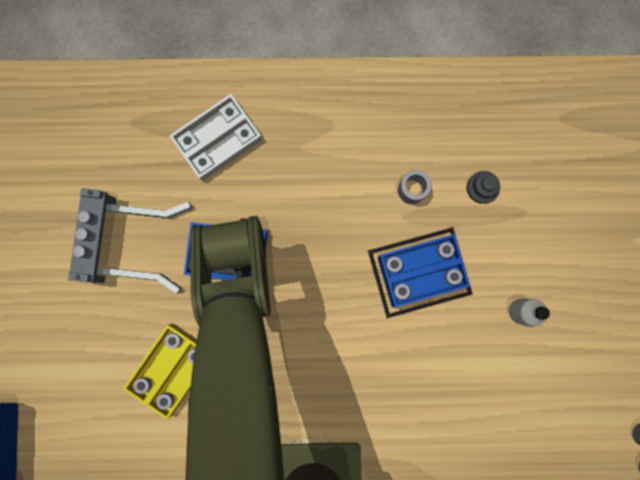

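View pics/s19.png

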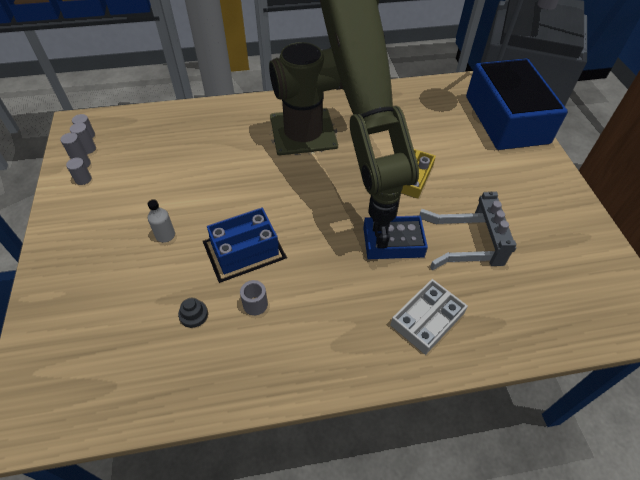

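Call:
apply_moves(steps=[[0,0,0,2,14,0,66],[0,0,0,3,28,0,66],[0,0,0,5,42,0,66],[0,0,0,7,56,0,66],[0,0,0,9,70,0,66]])

```text
time_s: 29.25
eef_pos: [0.5132, 0.2032, -0.0116]
ee_rot: [-1.145, 1.305, -1.305]
ft_force: [-1.5, -3.7, 0.9]
gripper_width: 0.0636
```

Run:
```python
from tr import *
c=imaging.camera("wrist");save(c,"w20")
s=bot.state();p=s["eef_pos"];print(p.round(4),s["time_s"],s["ft_force"])
c=imaging.camera("scene");cv2.imwrite("pics/s20.png",cv2.resize(c["pixels"][160:300,340:530],None,fx=4,fy=4,interpolation=cv2.INTER_CUBIC)[:,:,::-1])
c=imaging.camera("top");cv2.imwrite("pics/t20.png",cv2.resize(c["pixels"][170:320,60:280],None,fx=3.5,fy=3.5,interpolation=cv2.INTER_CUBIC)[:,:,::-1])
```

```text
[ 0.5138  0.2048 -0.0113] 29.3 [0.27386549 0.11744668 0.60001671]
```

View pics/w20.png

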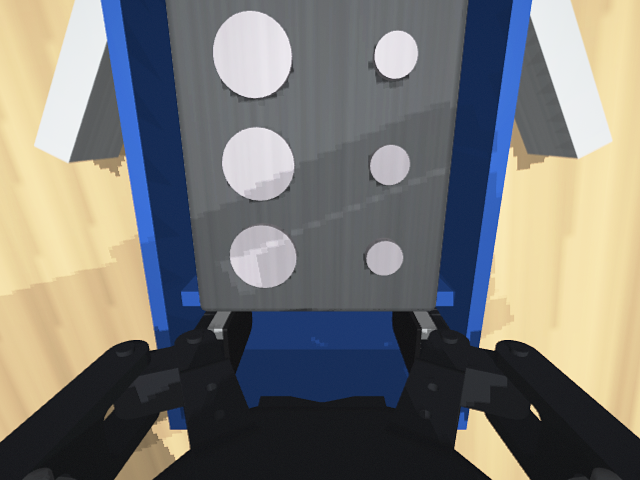

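View pics/t20.png

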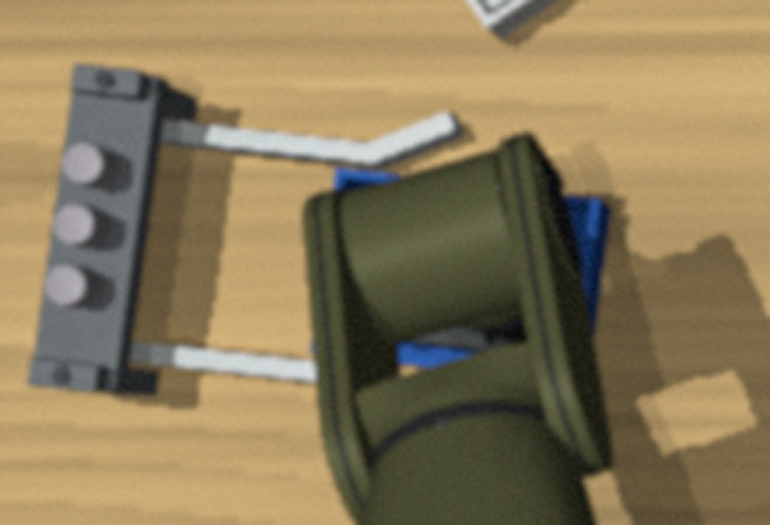

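View pics/s20.png

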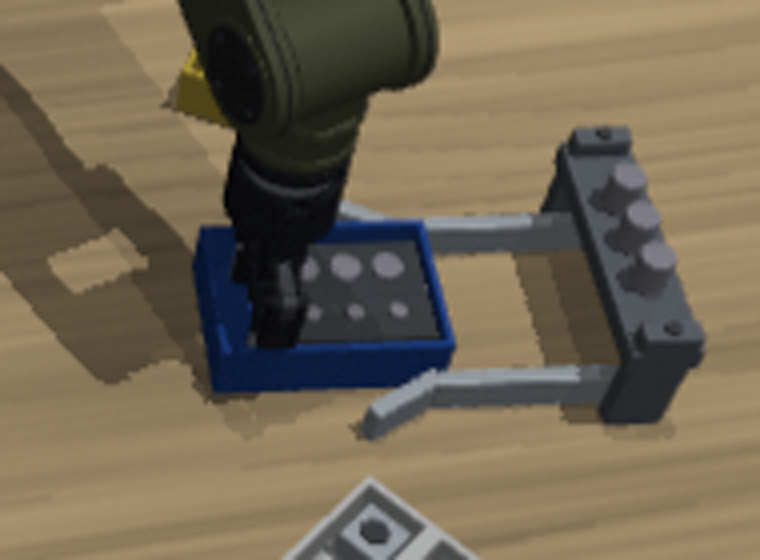

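The wing tips sit evenly either side of the carrier, so I'll continue straight in.

Call:
apply_moves(steps=[[0,0,0,2,13,0,66],[0,0,0,3,26,0,66],[0,0,0,5,39,0,66],[0,0,0,7,52,0,66],[0,0,0,9,65,0,66]])

```text
time_s: 30.02
eef_pos: [0.5222, 0.268, -0.0116]
ee_rot: [-1.145, 1.305, -1.305]
ft_force: [-1.0, -4.2, 0.2]
gripper_width: 0.0639
```

Run:
```python
from tr import *
c=imaging.camera("wrist");save(c,"w21")
s=bot.state();p=s["eef_pos"];print(p.round(4),s["time_s"],s["ft_force"])
```

```text
[ 0.5228  0.2698 -0.0112] 30.075 [0.3206726  0.99232588 0.66602597]
```

View pics/w21.png

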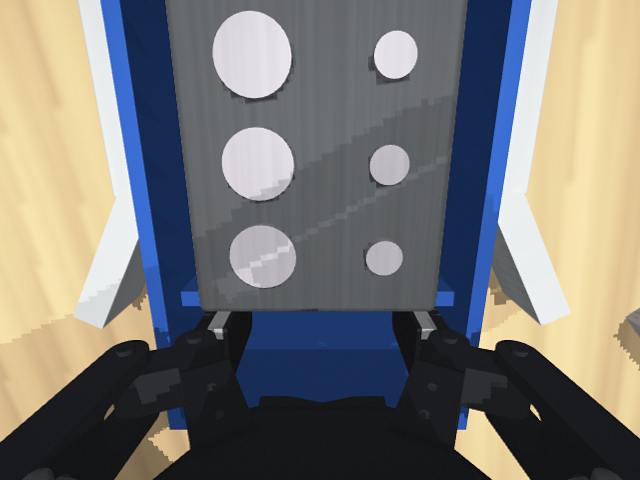

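Call:
apply_moves(steps=[[0,0,0,1,10,0,66],[0,0,0,3,20,0,66],[0,0,0,4,30,0,66],[0,0,0,5,39,0,66],[0,0,0,6,47,0,66]])

```text
time_s: 30.7
eef_pos: [0.5284, 0.3143, -0.0113]
ee_rot: [-1.145, 1.304, -1.305]
ft_force: [-1.0, -5.5, 2.7]
gripper_width: 0.0634
```

Call:
apply_moves(steps=[[0,0,0,0.5,3,0,66],[0,0,0,1,6,0,66],[0,0,0,1,9,0,66],[0,0,0,1.5,12,0,66],[0,0,0,2,14,0,66]])

```text
time_s: 31.32
eef_pos: [0.5302, 0.3279, -0.0113]
ee_rot: [-1.146, 1.305, -1.305]
ft_force: [-1.3, -6.3, 3.9]
gripper_width: 0.0634
```

Call:
apply_moves(steps=[[0,0,0,0,2,0,66],[0,0,0,0.5,4,0,66],[0,0,0,0.5,6,0,66],[0,0,0,1,8,0,66],[0,0,0,1,10,0,66]])

```text
time_s: 31.95
eef_pos: [0.5314, 0.3377, -0.0113]
ee_rot: [-1.145, 1.304, -1.306]
ft_force: [0.2, -12.2, 4.8]
gripper_width: 0.0633
```

Run:
```python
from tr import *
c=imaging.camera("wrist");save(c,"w22")
s=bot.state();p=s["eef_pos"];print(p.round(4),s["time_s"],s["ft_force"])
c=imaging.camera("scene");cv2.imwrite("pics/s22.png",cv2.resize(c["pixels"][160:300,360:530],None,fx=4.4,fy=4.2,interpolation=cv2.INTER_CUBIC)[:,:,::-1])
```

```text
[ 0.5314  0.3377 -0.0113] 32.0 [-0.57876681 -7.01979055  3.0317383 ]
```

View pics/s22.png

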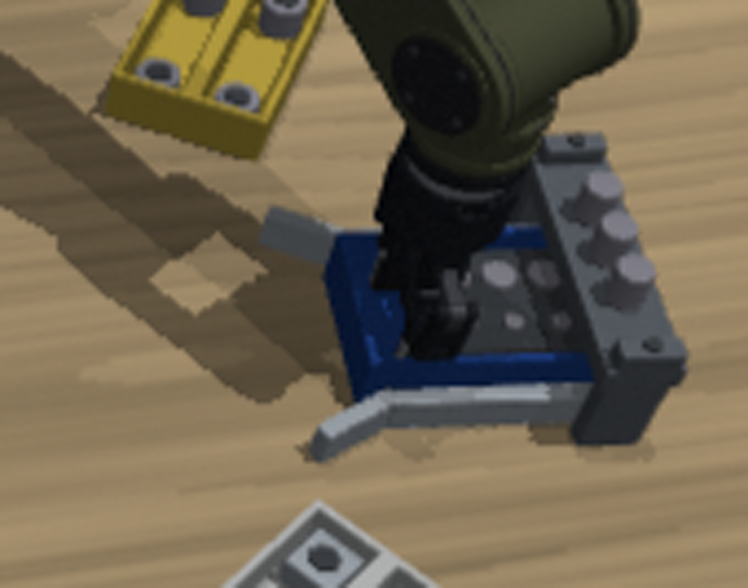

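View pics/w22.png

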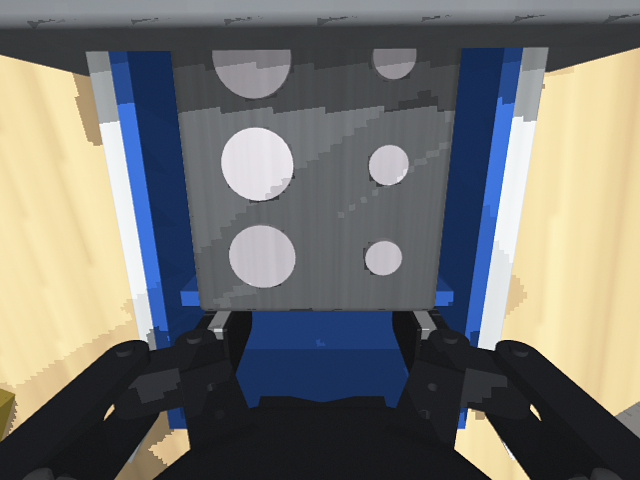

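Call:
apply_moves(steps=[[0,0,0,0,1,0,66],[0,0,0,0,2,0,66],[0,0,0,0,3,0,66],[0,0,0,0.5,4,0,66],[0,0,0,0.5,5,0,66]])

```text
time_s: 32.67
eef_pos: [0.5315, 0.3375, -0.0112]
ee_rot: [-1.156, 1.3, -1.311]
ft_force: [-3.2, -27.9, 14.4]
gripper_width: 0.0635
```

The stop is reached: the force rises with no further motion. I'll back off and withdraw.

Call:
apply_moves(steps=[[0,0,0,-1,-6,0,66],[0,0,0,-2,-13,0,66],[0,0,0,-2,-14,10,66],[0,0,0,-2,-14,60,66],[0,0,0,-2,-14,120,66]])

```text
time_s: 33.3
eef_pos: [0.5287, 0.3293, 0.109]
ee_rot: [-1.147, 1.306, -1.304]
ft_force: [0.9, 0.6, -0.2]
gripper_width: 0.0632
```

Call:
apply_moves(steps=[[0,0,0,-10,-60,20,66],[0,0,0,-20,-120,40,66],[0,0,0,-60,-160,60,66],[0,0,0,-100,-180,60,66],[0,0,0,-100,-180,60,66]])

```text
time_s: 33.92
eef_pos: [0.4281, 0.1486, 0.1691]
ee_rot: [-1.142, 1.305, -1.306]
ft_force: [-0.5, -0.2, 0.2]
gripper_width: 0.0636
```

Run:
```python
from tr import *
c=imaging.camera("top");save(c,"t23");cv2.imwrite("pics/t23z.png",cv2.resize(c["pixels"][170:320,60:280],None,fx=3.5,fy=3.5,interpolation=cv2.INTER_CUBIC)[:,:,::-1])
s=bot.state();print(s["eef_pos"].round(4),s["time_s"],s["ft_force"])
c=imaging.camera("scene");save(c,"s23")
```

```text
[0.4295 0.1493 0.1694] 33.975 [ 1.39025019 -0.94860527  0.09513741]
```

View pics/t23.png

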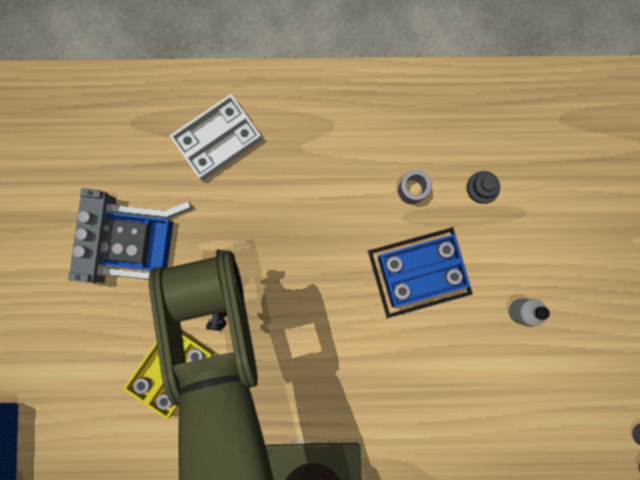

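View pics/s23.png

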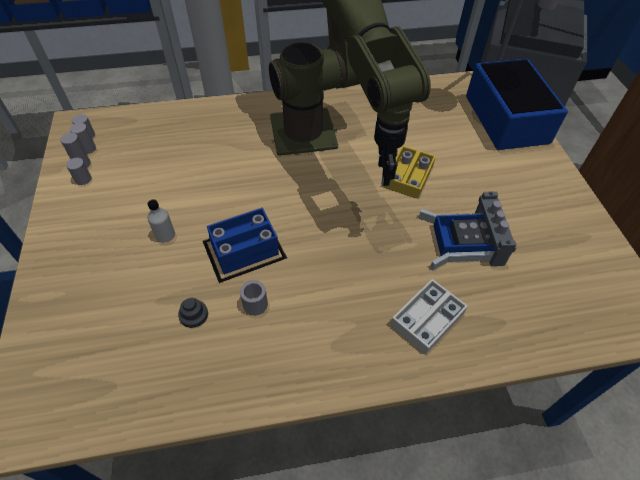

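View pics/t23z.png

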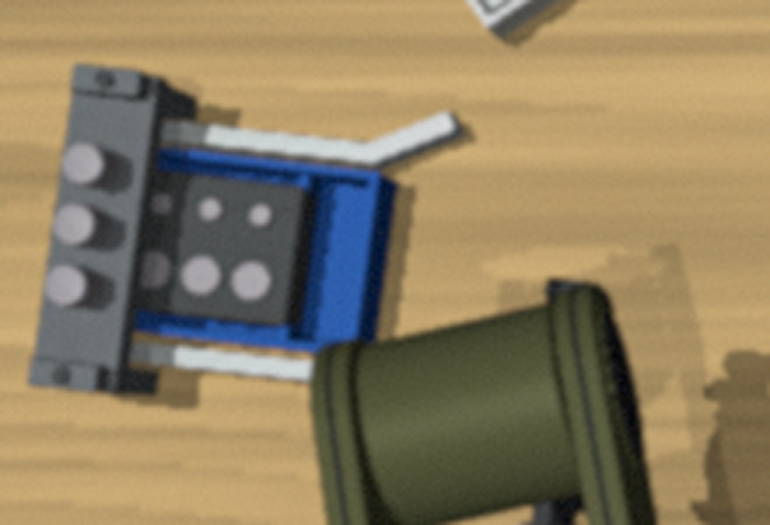

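Run:
```python
from h import *
print(bot.job_done())
```

```text
the job is handed in; nothing more can be done
None
```

I moved both trays into the taped outline, slid the carrier into the bay, and handed the job in at about 34 s. No verdict came back.

**Trays:** I put the top tray down on the bench beyond the stack, set the middle tray in the outline, then put the top tray (round sleeves) back on it. My last measurements put the middle tray at (0.464, -0.237), turned 105.2°. The outline is at (0.464, -0.238), turned about 105°. I measured the top tray less precisely because its side faces showed in the picture, but it came out within about 5 mm of the middle tray at the same angle.

**Carrier:** I pushed it along the bench by its pocket, with the pocket end trailing. At the stop the push force rose from 12 N to 28 N with no further motion. The final pictures show it between the rails with its front under the bridge and the pocket outward. I judged its exact depth from that and from the pictures, not from a direct measurement.

**What went wrong on the way:**
- Two grips on the top tray slipped off because they were too shallow. It stayed flat and I gripped it deeper.
- My first push passed over the valve block. The open fingertips turned out to be about 25 mm higher than the tool data suggested, so I lowered the tool and pushed again.
- When I measured the carrier just before pushing, it was about 5 mm and 3° off my first estimate of the stack. It may have shifted slightly while the trays came off. That is well inside the 30 mm allowed.

In the last pictures the bottle, pump housing, loose sleeve and both look-alike trays look undisturbed, and the gripper is clear of everything.

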